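Load the satellite boards and clear the parts bin

ROBOT

A 6-joint arm with a two-finger parallel gripper is mounted at the origin on the work surface. World frame = base frame: x ahead of the robot, y to its left, z up, the work surface at z = 0. Lengths are in m, angles in rad, forces in N, time in s.
With the tool pointing down it reaches from about 0.375 to 0.975 m from the base axis. Payload 3.8 kg.
Tool frame: the origin (TCP) lies on the centre line of the jaws, within the pads' length; the fingertips stand 25 mm ahead of it and the grasp point (between the pads) lies 6 mm ahead of it; z points along the fingers, y is the line along which they close (so a half turn about z gives the same grasp; the last joint's range is limited). The gripper opens to 85 mm and grips with 20 to 120 N. Pads are 22 mm wide; open, the fingers measure 114 mm over their backs; the gripper's body (76 mm by 85 mm) begins 54 mm behind the grasp point. The pads swing forward as they close: fully open they stand 13 mm farther back than shut.
Start: joints at [1.076, 0.264, 1.604, -0, 1.274, -0.037], TCP at [0.298, 0.605, 0.256] pointing down, gripper open.
Joint ranges: [-2.63, 2.63], [-0.94, 2.18], [0.31, 2.57], [-1.31, 4.45], [0, 2.66], [-2.55, 2.55]. Speed limits (rad/s): [2.57, 2.57, 3.14, 3.14, 3.14, 3.14].

INTERFACE

Orientations are given as a rotation vector (axis times angle).
In Python, from workcell import bot gives the robot as it stands. The module is installed in compiled form; this text tells all that it offers.
- The arm moves only by the tool play_rows, never from a script. Its argument "commands" is a list that holds one entry, the list of rows, each a list of 7 numbers: the shift along the tool's x, y, z as a fraction of full scale, then the turn, a rotation vector about the tool's x, y, z as a fraction of full scale, then the closure, from -1 (fully open) to 1 (shut). A call has 1 to 8 rows; each row is the pose to reach, as a shift and turn from the pose commanded when the call began, along the tool's axes at that moment, turning the shorter way round; what a row does not reach only later rows make up. Full scale, the value 1, is 60 cm for a shift and 180 degrees for a turn. A row lasts 1/10 s, in which the tool goes at most 50 mm and 8.59 degrees, less where a joint would pass 70% of its speed; a pose out of reach is approached as far as the arm can. A call with a number of a shift or a turn outside -1 to 1 is refused whole. A call with a gripper value outside its range is refused whole. The fingers move at their own pace and stop on an object; "force" is the grip in N (left out, the last holds). Time passes only in rows, so rows that repeat a pose let the fingers close. It gives the time, the measured TCP pose, the force, the opening and the grip force at its end, in the units of the state.
- bot.read_state(): the state, without advancing time (a new reading comes with each control period).
- bot.read_camera(name): name is "scene" or "top" or "wrist"; returns the picture (384x512x3 uint8, blue, green, red); there is no depth.
- bot.camera_params(name): a dict with "fov_y" (degrees; the focal length in pixels is half the picture's height over the tangent of half this angle, whatever the lens; pixels are square), "cx", "cy" (the principal point, pixels), "rvec" (rotation vector, rad) and "tvec" (3), from world to camera coordinates, as OpenCV has them. Camera axes: x right, y down, z forward; pixel columns grow to the right and rows downward; lengths in m; the calibration is good to about 2 mm. A picture is of the moment at which its call begins: read the wrist's pose just before it. camera_params takes no time and is no camera call; for the wrist camera it gives the pose at the moment of the call.
- bot.finish_job(): hands the job in; it is judged then, once.
The state is a dict: "time": time; "q": joint angles; "joint_vel": joint speeds; "joint_torque": joint torques, N m; "tool_pos": TCP position; "tcp_rot": TCP orientation; "wrist_force": force on the tool from outside, world axes, zero at the start; "torque": the same for the moment, N m; "width": opening from 0.0 (shut) to 1.0 (fully open); "grip_force": force on a finger pad.
Only numpy, scipy, OpenCV 4.12 (cv2) and the standard library are available. Lean on these libraries where they do the work, as an engineer would, in place of code of your own. Each camera call takes 0.05 s, during which the arm holds its last target. There are 200 camera calls.

TASK

Finish up the satellite bench: stand every circuit board upright in a slot of the satellite frame, fully seated on the frame's floor, never letting one fall over. Clear the parts bin as well: first move all the brackets that lie over the flat tool into the white tray, then slide the tool blade-first into the slot of its holder until it is fully home. Leave the glue bottle, the jar and the hex key alone.

Things in the scene. Friction and masses are not known exactly. Their poses are not given: they have to be found in the camera images.
- frame: Satellite frame, fixed: base 180 x 110 mm, 6 mm thick, side walls 44 mm high (94 mm apart inside) with dark blue cells outside. Three card slots 52 mm apart along its x; each takes one board across the frame (board normal along frame x). White guide ribs leave a 13 mm gap up to 46 mm height, flared to 26 mm at 56 mm. Origin: centre of underside; x points away from the robot within 0.1 rad.
- slot0 (a point): Floor of frame slot 0, centre (frame x = -52 mm, 6 mm above the underside): where the middle of a board's lower edge comes to stand. Axes as the frame's. Any board may go in any slot, one per slot.
- slot1 (a point): Floor of frame slot 1, centre (frame x = 0 mm, 6 mm above the underside): where the middle of a board's lower edge comes to stand. Axes as the frame's. Any board may go in any slot, one per slot.
- slot2 (a point): Floor of frame slot 2, centre (frame x = 52 mm, 6 mm above the underside): where the middle of a board's lower edge comes to stand. Axes as the frame's. Any board may go in any slot, one per slot.
- rest: Fixed black and yellow rest, 230 x 94 mm, with three cradles 62 mm apart along its x. Boards lean in it 0.35 rad from upright, top edge away from the robot, lower edge on a tilted sill 16 mm up, one face on a yellow plate (far side) covering its lower 46 mm. Draw a board out along its own length. Origin: centre of underside; x points away from the robot within 0.1 rad.
- board0: Green circuit board in an aluminium carrier: flat panel 10 mm thick (its x), 86 mm wide (y), 95 mm tall (z), about 120 g; the top 26 mm is a plain bar to grip by its 10 mm thickness. Origin: centre of its lower edge; z points to the top bar. Two or three boards are present, leaning in the rest.
- board1: Green circuit board in an aluminium carrier: flat panel 10 mm thick (its x), 86 mm wide (y), 95 mm tall (z), about 120 g; the top 26 mm is a plain bar to grip by its 10 mm thickness. Origin: centre of its lower edge; z points to the top bar. Two or three boards are present, leaning in the rest.
- board2: Green circuit board in an aluminium carrier: flat panel 10 mm thick (its x), 86 mm wide (y), 95 mm tall (z), about 120 g; the top 26 mm is a plain bar to grip by its 10 mm thickness. Origin: centre of its lower edge; z points to the top bar. Two or three boards are present, leaning in the rest.
- bin: Fixed blue open bin, 250 x 170 mm outside, walls 30 mm high and 4 mm thick, floor 4 mm thick. Origin: centre of the underside, z up, x roughly away from the robot (within 0.1 rad).
- bracket0: Aluminium bridge bracket, an upside-down U: 32 mm (x) by 66 mm (y), 54 mm tall, 110 g; top web 12 mm thick on two 6 mm legs, open space 54 x 42 mm below. Origin: centre of underside (between the feet), z up. Grip by the 32 or the 66 mm sides near the top. Two or three present, standing in the bin astride the tool, gaps about 34 mm; may get knocked aside.
- bracket1: Aluminium bridge bracket, an upside-down U: 32 mm (x) by 66 mm (y), 54 mm tall, 110 g; top web 12 mm thick on two 6 mm legs, open space 54 x 42 mm below. Origin: centre of underside (between the feet), z up. Grip by the 32 or the 66 mm sides near the top. Two or three present, standing in the bin astride the tool, gaps about 34 mm; may get knocked aside.
- bracket2: Aluminium bridge bracket, an upside-down U: 32 mm (x) by 66 mm (y), 54 mm tall, 110 g; top web 12 mm thick on two 6 mm legs, open space 54 x 42 mm below. Origin: centre of underside (between the feet), z up. Grip by the 32 or the 66 mm sides near the top. Two or three present, standing in the bin astride the tool, gaps about 34 mm; may get knocked aside.
- tool: Flat prising tool lying in the bin under the brackets, 180 mm long, 120 g: red handle 100 mm long, 20 wide, 24 tall (x from -90 to 10 mm), then a steel blade 80 mm long, 36 wide, 4 thick (x from 10 to 90 mm), flush with the handle's underside. Origin: on the underside, z up, x towards the blade's end, which points roughly away from the robot. Handle's middle: x = -40 mm.
- tool_tip (a point): Middle of the blade's front edge, 90 mm ahead of the tool's origin along its x, 2 mm above its underside.
- tray: Fixed white open tray, 240 x 110 mm outside, walls 24 mm high and 4 mm thick, floor 4 mm thick, for the brackets. Origin: centre of the underside, z up, long side along its x, which points roughly away from the robot (within 0.1 rad).
- holder: Fixed grey tool holder, 230 x 66 mm: flat ledge 12 mm high (x from -130 to 10 mm, robot's side), then a block 41 mm high (x from 10 to 100 mm) with a level slot open to the robot. The blade goes in along +x with the tool flat on the ledge; fully home, the handle touches the block and the tool's origin lies over the holder's. Origin: on the underside; x points away from the robot within 0.1 rad.
- slot_mouth (a point): Middle of the holder slot's opening: 10 mm ahead of the holder's origin, 16.5 mm above its underside; axes as the holder's. Slot 42 mm wide, 9 mm high, 86 mm deep, floor flush with the ledge; two orange cheeks, 9 mm high, funnel the last 28 mm in front of it from 60 mm down to 42 mm width.
- glue: Bystander: small red bottle, 34 mm across, 85 mm tall; origin centre of its underside.
- jar: Bystander: amber jar with orange cap, 64 mm across, 60 mm tall; origin centre of its underside.
- hexkey: Bystander: L-shaped steel hex key 115 x 30 mm, 8 mm thick, lying on the bench.

How it is judged:
By the outcome, as a careful person would: the job done as asked, in the order asked, and still so for the second after the job is handed in, with the robot touching nothing.
Of board0, board1, board2 only 2 to 3 are there at a start; the rules pass over those that are not, and their reading is None.
Of bracket0, bracket1, bracket2 only 2 to 3 are there at a start; the rules pass over those that are not, and their reading is None.
At some moment in a run one of bracket0, bracket1, bracket2 may be knocked a few centimetres aside while the robot is not near it.
It also fails if it takes over 210 s, if anything falls off the work surface, if the arm or the gripper's body presses on something with over 40 N, if the wrist force passes 120 N, or if a joint passes its speed limit or range.

## Working session

There is one attempt and no reset: what is moved stays moved. The work goes in short steps, Python scripts to look and compute and a tool call to move; the robot and the scene stay as the last step left them, time stands still between calls to the robot, and variables do not carry over. Pictures are saved under pics/ and viewed, at most 17 in all, crops included, and the job is handed in when it is done.

Besides the shell and the picture viewer there is one more tool, called after "Request:" in YAML: its name, and indented under it one key for each argument. play_rows: Moves the arm, as the interface text tells. Its arguments: {"type":"object","properties":{"commands":{"type":"array"},"force":{"type":"number"}},"required":["commands"]}

```bash
mkdir -p pics; cat > h.py <<'E'
import numpy as np, cv2
from scipy.spatial.transform import Rotation as R
from workcell import bot
def snap(n,f):
    p=bot.camera_params(n); im=bot.read_camera(n); cv2.imwrite(f'pics/{f}.png',im); np.save(f'pics/{f}.npy',p,allow_pickle=True); return im,p
def ld(f): return np.load(f'pics/{f}.npy',allow_pickle=True).item()
def K(p):
    f=192/np.tan(np.radians(p['fov_y'])/2); return np.array([[f,0,p['cx']],[0,f,p['cy']],[0,0,1.]])
def ray(p,uv,z):
    Rm=cv2.Rodrigues(np.array(p['rvec'],float))[0]; t=np.array(p['tvec'],float).ravel()
    o=-Rm.T@t; d=Rm.T@np.linalg.solve(K(p),[uv[0],uv[1],1]); return o+d*(z-o[2])/d[2]
def proj(p,X):
    return cv2.projectPoints(np.array(X,float).reshape(-1,3),np.array(p['rvec'],float),np.array(p['tvec'],float),K(p),None)[0].reshape(-1,2)
def rel(pos,rv=None):
    """row (fractions) from present pose to world pos / rotvec"""
    s=bot.read_state(); A=R.from_rotvec(s['tcp_rot']); d=A.inv().apply(np.array(pos)-s['tool_pos'])/0.6
    w=np.zeros(3) if rv is None else (A.inv()*rv).as_rotvec()/np.pi
    return np.round(np.r_[d,w],4).tolist()
E
python3 - <<'E'
from h import *
print(bot.read_state())
for n in('top','scene','wrist'):
    im,p=snap(n,n+'0'); print(n,p)
    cv2.imwrite(f'pics/{n}0b.png',cv2.resize(im,(800,600),interpolation=cv2.INTER_CUBIC))
E
```

```text
{'time': 0.0, 'q': array([ 1.07609878e+00,  2.64769632e-01,  1.60542021e+00,  1.93412756e-05,
        1.27368866e+00, -3.68991866e-02]), 'joint_vel': array([-0.00039562,  0.00015742, -0.00096999,  0.00159856,  0.00084786,
        0.0005842 ]), 'joint_torque': array([ 1.30972039e-03, -5.15101254e+01, -3.67319298e+01, -1.52814564e-04,
        1.31420323e-02, -2.32736693e-05]), 'tool_pos': array([0.2979988 , 0.60488472, 0.25492591]), 'tcp_rot': array([-0.7127128 , -3.05904373,  0.00345621]), 'wrist_force': array([ 0.85223729,  0.06615644, -0.11858858]), 'torque': array([ 0.05748755,  0.03098467, -0.03455822]), 'grip_force': 0.0, 'width': 0.9985999085474164}
top {'fov_y': 44.026594416954794, 'cx': 250.13548611138322, 'cy': 194.03324064442708, 'rvec': array([ 2.10187633, -2.13242228,  0.1654647 ]), 'tvec': array([0.02224457, 0.60846572, 1.21487447])}
scene {'fov_y': 47.12742915233045, 'cx': 247.16903240844022, 'cy': 190.4981375300322, 'rvec': array([ 1.70920709,  1.89728788, -0.75235387]), 'tvec': array([ 0.06863266, -0.4173602 ,  1.47137035])}
wrist {'fov_y': 68.9993098588474, 'cx': 255.8932430732386, 'cy': 191.06049317291175, 'rvec': array([-2.47185956, -1.53738688, -0.20080004]), 'tvec': array([-0.6741538 , -0.03410683,  0.37936694])}
```

View pics/top0b.png

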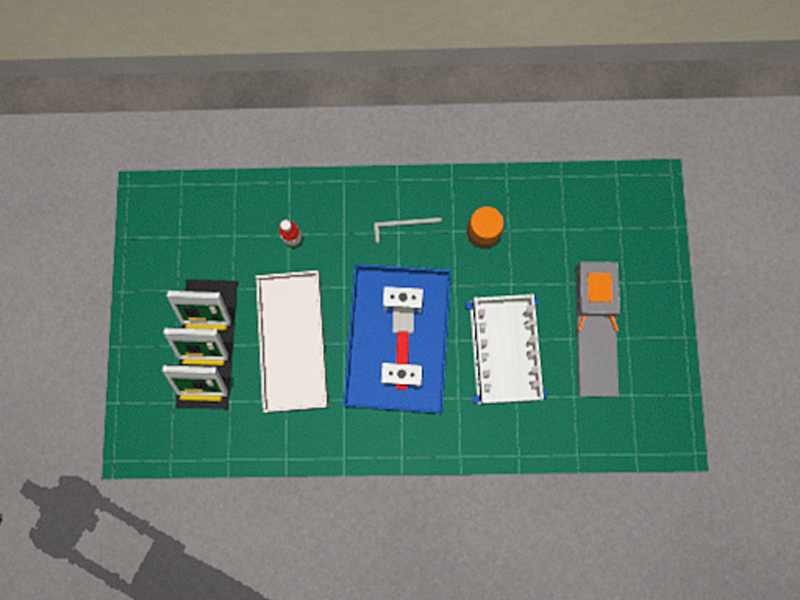

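View pics/scene0b.png

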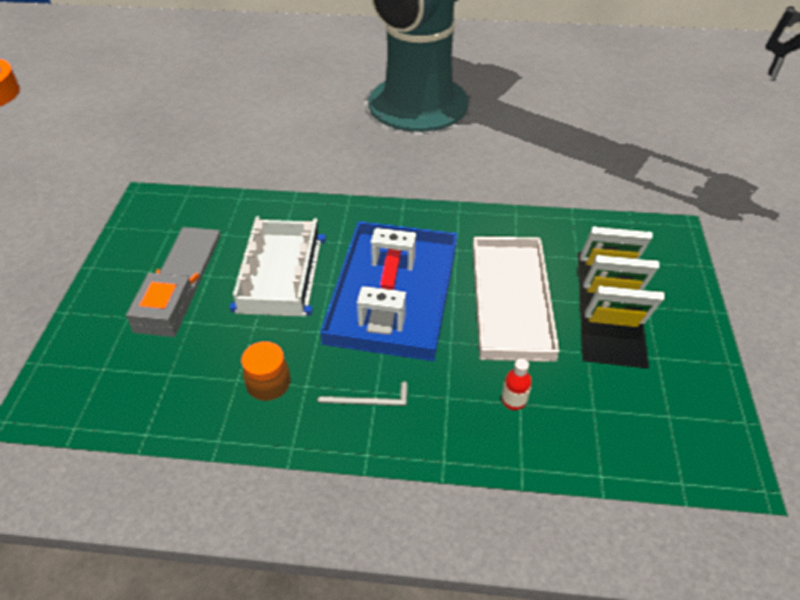

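The scene has three boards in the rest and two brackets astride the tool. From left to right in the top view are the rest (around (200,345)), tray (290,340), bin (400,340), frame (508,350) and holder (598,330). I'll enlarge crops next.

```bash
python3 - <<'E'
import cv2
im=cv2.imread('pics/top0.png')
cv2.imwrite('pics/cL.png',cv2.resize(im[164:270,100:240],None,fx=5.6,fy=5.6,interpolation=cv2.INTER_CUBIC))
cv2.imwrite('pics/cR.png',cv2.resize(im[164:270,216:400],None,fx=4.3,fy=4.3,interpolation=cv2.INTER_CUBIC))
E
```

```text
(no output)
```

View pics/cL.png

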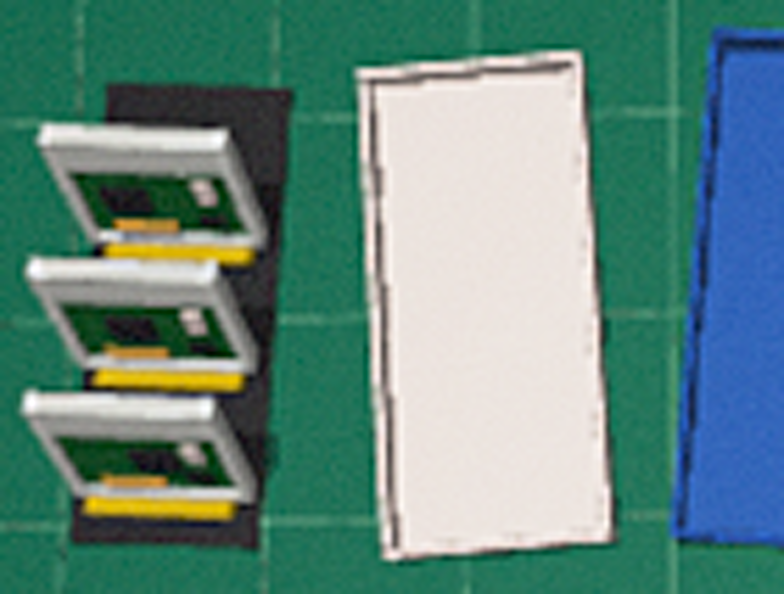

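View pics/cR.png

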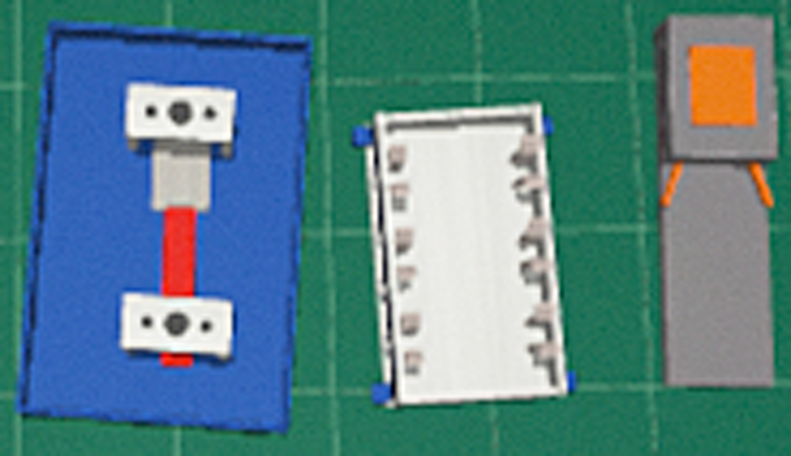

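The left crop shows the three board top bars at rows 140, 270 and 405, plus the tray corners (358,72), (580,53), (612,540), (386,558). The right crop shows the bracket tops at (181,113) and (176,323), and the bin, frame and holder corners. I'll turn these into poses.

```bash
cat > m.py <<'E'
from h import *
p=ld('top0')
L=lambda u,v,z: ray(p,(100+(u+.5)/5.6-.5,164+(v+.5)/5.6-.5),z)
Q=lambda u,v,z: ray(p,(216+(u+.5)/4.3-.5,164+(v+.5)/4.3-.5),z)
def show(n,pts):
    P=np.array(pts); print(n,np.round(P[:,:2]*1000).tolist(), 'c',np.round(P.mean(0)*1000,1))
if __name__=='__main__':
    show('tray TL TR BR BL',[L(358,72,.024),L(580,53,.024),L(612,540,.024),L(386,558,.024)])
    show('rest base TL TR BR BL',[L(107,86,.006),L(293,91,.006),L(257,548,.006),L(72,540,.006)])
    for r in ([(45,127),(225,135)],[(32,262),(217,266)],[(25,398),(213,400)]): show('board far top',[L(*a,.110) for a in r])
    show('bin',[Q(52,22,.03),Q(311,40,.03),Q(288,432,.03),Q(22,413,.03)])
    for n,r in (('brF',[(129,84),(236,90),(233,143),(127,138)]),('brN',[(123,293),(233,300),(231,354),(121,347)])): show(n,[Q(*a,.054) for a in r])
    show('frame',[Q(372,113,.05),Q(541,104,.05),Q(566,395,.05),Q(393,405,.05)])
    show('frame cells',[Q(361,135,.03),Q(547,125,.03),Q(571,382,.03),Q(382,393,.03)])
    show('holder ledge near',[Q(665,385,.012),Q(774,385,.012)]);show('block top near/far',[Q(673,160,.041),Q(777,160,.041),Q(775,17,.041),Q(671,15,.041)])
    show('toolhandle',[Q(164,210,.024),Q(196,210,.024),Q(194,365,.024),Q(162,365,.024)])
E
python3 m.py
```

```text
tray TL TR BR BL [[668.0, 254.0], [675.0, 143.0], [437.0, 127.0], [429.0, 235.0]] c [552.3 189.8  24. ]
rest base TL TR BR BL [[667.0, 384.0], [663.0, 290.0], [436.0, 302.0], [441.0, 393.0]] c [551.5 342.1   6. ]
board far top [[625.0, 380.0], [620.0, 296.0]] c [622.6 338.3 110. ]
board far top [[562.0, 383.0], [559.0, 298.0]] c [560.8 340.9 110. ]
board far top [[500.0, 384.0], [498.0, 298.0]] c [499.1 341.2 110. ]
bin [[685.0, 75.0], [670.0, -90.0], [423.0, -70.0], [437.0, 95.0]] c [553.8   2.3  30. ]
brF [[639.0, 25.0], [634.0, -41.0], [600.0, -39.0], [605.0, 27.0]] c [619.4  -7.1  54. ]
brN [[508.0, 30.0], [503.0, -37.0], [470.0, -35.0], [475.0, 32.0]] c [488.9  -2.5  54. ]
frame [[619.0, -126.0], [622.0, -231.0], [442.0, -238.0], [438.0, -133.0]] c [ 530.3 -182.    50. ]
frame cells [[608.0, -120.0], [613.0, -238.0], [451.0, -245.0], [446.0, -128.0]] c [ 529.6 -182.8   30. ]
holder ledge near [[450.0, -307.0], [449.0, -374.0]] c [ 449.2 -340.4   12. ]
block top near/far [[587.0, -313.0], [586.0, -377.0], [678.0, -382.0], [680.0, -317.0]] c [ 632.8 -347.3   41. ]
toolhandle [[563.0, 5.0], [563.0, -15.0], [465.0, -12.0], [466.0, 7.0]] c [514.3  -3.8  24. ]
```

Sizes and heights all come out within about 2 mm of what was given. Next I'll work out the board pregrasp pose.

```bash
cat >> h.py <<'E'
def boardrot(psi,lean=0.35):
    bz=np.array([np.sin(lean)*np.cos(psi),np.sin(lean)*np.sin(psi),np.cos(lean)]); by=np.array([-np.sin(psi),np.cos(psi),0]); bx=np.cross(by,bz)
    return R.from_matrix(np.c_[by,bx,-bz]),bz
E
python3 - <<'E'
from m import *
RB,bz=boardrot(-0.046)
for r in ([(45,127),(225,135)],[(32,262),(217,266)],[(25,398),(213,400)]):
    c=np.mean([L(*a,.1035) for a in r],0); top=c-RB.as_matrix()[:,1]*.005
    g=top-bz*.014+bz*.006   # TCP for grasp 14 below top
    print('top',top.round(4),'tcpgrasp',g.round(4),'pre',(g+bz*.08).round(4),rel(g+bz*.08,RB))
p=bot.camera_params('wrist');Rm=cv2.Rodrigues(p['rvec'])[0];s=bot.read_state();A=R.from_rotvec(s['tcp_rot'])
print('cam in tool',A.inv().apply(-Rm.T@p['tvec']-s['tool_pos']).round(4),(A.inv().as_matrix()@Rm.T).round(3))
print(bz)
E
```

```text
top [0.6193 0.3404 0.1052] tcpgrasp [0.6165 0.3405 0.0977] pre [0.6439 0.3393 0.1728] [-0.7129, -0.1424, 0.1375, 0.0981, 0.0648, 0.3649]
top [0.5571 0.343  0.1052] tcpgrasp [0.5544 0.3432 0.0977] pre [0.5818 0.3419 0.1728] [-0.618, -0.1842, 0.1376, 0.0981, 0.0648, 0.3649]
top [0.4951 0.3433 0.1052] tcpgrasp [0.4923 0.3434 0.0977] pre [0.5198 0.3422 0.1728] [-0.5251, -0.2295, 0.1377, 0.0981, 0.0648, 0.3649]
cam in tool [ 0.0652  0.0002 -0.119 ] [[-0.    -0.966 -0.26 ]
 [ 1.    -0.001  0.   ]
 [-0.    -0.26   0.966]]
[ 0.34253509 -0.01576774  0.93937271]
```

Request:
play_rows:
  commands:
    - [[-0.713, -0.142, 0.1, 0.098, 0.065, 0.365, 0], [-0.713, -0.142, 0.1, 0.098, 0.065, 0.365, 0], [-0.713, -0.142, 0.1, 0.098, 0.065, 0.365, 0], [-0.713, -0.142, 0.1, 0.098, 0.065, 0.365, 0], [-0.713, -0.142, 0.1, 0.098, 0.065, 0.365, 0], [-0.713, -0.142, 0.1, 0.098, 0.065, 0.365, 0], [-0.713, -0.142, 0.1, 0.098, 0.065, 0.365, 0], [-0.713, -0.142, 0.1, 0.098, 0.065, 0.365, 0]]
  force: 40

```text
time: 0.95
tool_pos: [0.614, 0.363, 0.2011]
tcp_rot: [-2.074, -1.979, 0.348]
wrist_force: [0.2, 1.2, 0.4]
width: 0.498
grip_force: 0.0
```

```bash
cat > t.py <<'E'
import sys
from h import *
v=list(map(float,sys.argv[1:])); RB,bz=boardrot(v[3],v[4]) ; print(rel(v[:3],RB))
E
python3 t.py .6439 .3393 .1728 -.046 .35
```

```text
[-0.0371, 0.0646, 0.0265, 0.0, -0.0007, -0.0003]
```

Request:
play_rows:
  commands:
    - [[-0.037, 0.065, 0.027, 0, 0, 0, 0], [-0.037, 0.065, 0.027, 0, 0, 0, 0], [-0.037, 0.065, 0.027, 0, 0, 0, 0]]

```text
time: 1.25
tool_pos: [0.6427, 0.3395, 0.1707]
tcp_rot: [-2.07, -1.981, 0.351]
wrist_force: [-0.6, 0.9, 0.2]
width: 0.495
grip_force: 0.0
```

```bash
python3 - <<'E'
from h import *
im,p=snap('wrist','w1'); print(bot.read_state()['tool_pos'])
im=im.copy()
RB,bz=boardrot(-.046)
for t in ([.6193,.3404,.1052],[.5571,.343,.1052]):
    by=RB.as_matrix()[:,0];bx=RB.as_matrix()[:,1]
    q=proj(p,[np.array(t)+a*.043*by+b*.005*bx for a,b in((1,1),(1,-1),(-1,-1),(-1,1))])
    cv2.polylines(im,[q.astype(int)],True,(0,0,255),1)
cv2.imwrite('pics/w1b.png',cv2.resize(im,(800,600),interpolation=cv2.INTER_CUBIC))
E
```

```text
[0.64237861 0.34090824 0.17236199]
```

View pics/w1b.png

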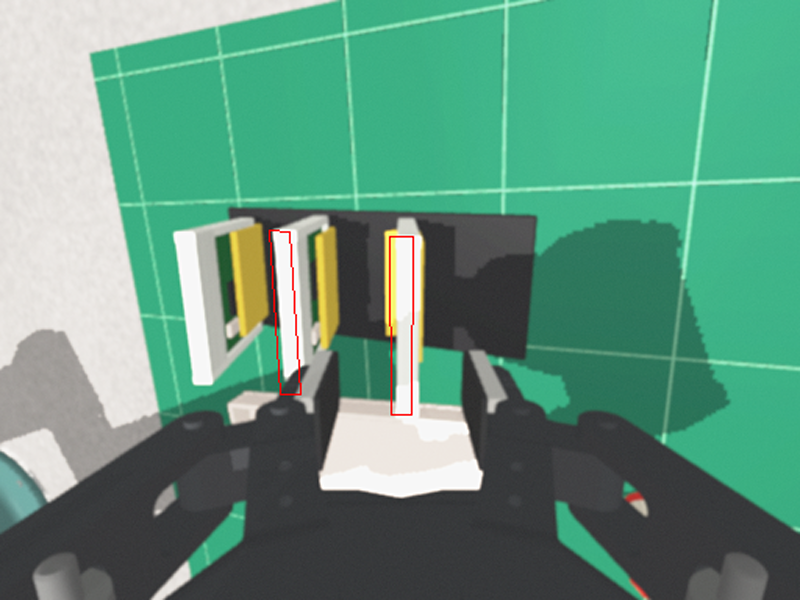

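The wrist view shows the board bar between the fingers, its top end at row ~218 (800-scale). My outline is a few mm short of that, so I'll check the exact ends numerically.

```bash
python3 - <<'E'
from h import *
im=cv2.imread('pics/w1.png').astype(int)
for r in list(range(134,160,2))+list(range(246,276,2)): print(r,[tuple(im[r,c]) if 0 else ''.join('%4d'%(im[r,c].min())) for c in range(244,276,2)])
p=bot.camera_params('wrist'); q=ld('w1'); print(p['tvec'],q['tvec'],bot.read_state()['tool_pos'])
E
```

```text
134 ['  56', '  56', '  58', '  57', '  56', '  58', '  57', '  56', '  54', '  55', '  58', '  59', '  57', '  58', '  59', '  60']
136 ['  72', '  70', '  71', '  71', '  69', '  69', '  69', '  66', '  67', '  66', '  66', '  65', '  69', '  69', '  66', '  61']
138 ['  76', '  76', '  75', '  77', '  77', '  80', '  91', '  93', '  91', '  93', '  86', '  77', '  77', '  78', '  76', '  75']
140 ['  75', '  73', '  75', '  76', '  76', ' 119', ' 183', ' 188', ' 187', ' 187', ' 173', '  85', '  66', '  66', '  66', '  74']
142 ['  73', '  74', '  76', '  77', '  75', ' 143', ' 205', ' 205', ' 206', ' 206', ' 203', ' 118', '  48', '  51', '  48', '  60']
144 ['  75', '  73', '  74', '  75', '  73', ' 151', ' 206', ' 207', ' 207', ' 206', ' 207', ' 158', '  57', '  51', '  49', '  48']
146 ['  74', '  76', '  76', '  75', '  71', ' 166', ' 207', ' 206', ' 208', ' 206', ' 207', ' 190', '  80', '  47', '  51', '  48']
148 ['  74', '  82', ' 100', ' 100', ' 101', ' 173', ' 206', ' 204', ' 205', ' 203', ' 206', ' 204', ' 119', '  52', '  48', '  50']
150 ['  73', '  88', ' 120', ' 120',
[... 2034 characters left out ...]
, ' 247', ' 247', ' 248', ' 215', ' 192', ' 191', ' 189']
268 [' 224', ' 225', ' 225', ' 225', ' 223', ' 230', ' 234', ' 247', ' 247', ' 247', ' 247', ' 246', ' 245', ' 244', ' 240', ' 236']
270 [' 224', ' 225', ' 224', ' 224', ' 222', ' 222', ' 223', ' 245', ' 248', ' 248', ' 248', ' 247', ' 247', ' 247', ' 247', ' 247']
272 [' 226', ' 226', ' 225', ' 225', ' 225', ' 225', ' 225', ' 225', ' 225', ' 226', ' 227', ' 246', ' 247', ' 247', ' 247', ' 247']
274 [' 225', ' 226', ' 226', ' 226', ' 225', ' 225', ' 225', ' 225', ' 225', ' 225', ' 225', ' 226', ' 248', ' 247', ' 247', ' 247']
[-0.53019538  0.29056803  0.59133258] [-0.52956447  0.29012661  0.59104847] [0.64237861 0.34090824 0.17236199]
```

The bar's top face starts at row 150.5 (512-scale), which matches the prediction to 1 mm. It sits about 2.5 mm further along tool y, so I'll descend with that correction and grip.

Request:
play_rows:
  commands:
    - [[0, 0.004, 0.05, 0, 0, 0, 0], [0, 0.004, 0.1, 0, 0, 0, 0], [0, 0.004, 0.133, 0, 0, 0, 0], [0, 0.004, 0.133, 0, 0, 0, 1], [0, 0.004, 0.133, 0, 0, 0, 1], [0, 0.004, 0.133, 0, 0, 0, 1], [0, 0.004, 0.133, 0, 0, 0, 1], [0, 0.004, 0.133, 0, 0, 0, 1]]
  force: 60

```text
time: 2.1
tool_pos: [0.6191, 0.3427, 0.099]
tcp_rot: [-2.07, -1.987, 0.342]
wrist_force: [0.5, 0.2, 0.4]
width: 0.106
grip_force: 61.6
```

Request:
play_rows:
  commands:
    - [[0, 0, -0.02, 0, 0, 0, 1], [0, 0, -0.05, 0, 0, 0, 1], [0, 0, -0.1, 0, 0, 0, 1], [0, 0, -0.15, 0, 0, 0, 1], [0, 0, -0.2, 0, 0, 0, 1], [0, 0, -0.2, 0, 0, 0, 1]]

```text
time: 2.7
tool_pos: [0.6628, 0.3406, 0.217]
tcp_rot: [-2.074, -1.989, 0.332]
wrist_force: [0.7, -0.4, -0.8]
width: 0.104
grip_force: 61.4
```

```bash
python3 - <<'E'
from h import *
s=bot.read_state();print(s['tool_pos'],s['wrist_force'],s['width'])
# frame slots
yaw=.039; c=np.array([.530,-.1825,0]); ex=np.array([np.cos(yaw),np.sin(yaw),0])
for k in(-1,0,1): print(k,(c+ex*.052*k).round(4))
E
python3 t.py .575 -.1805 .24 .039 0
```

```text
[0.66278851 0.34060484 0.21704208] [ 0.66423018 -0.36853885 -0.75824733] 0.10422083145112584
-1 [ 0.478  -0.1845  0.    ]
0 [ 0.53   -0.1825  0.    ]
1 [ 0.582  -0.1805  0.    ]
[-0.8737, -0.1175, -0.006, -0.1074, -0.0067, -0.0255]
```

Request:
play_rows:
  commands:
    - [[-0.1, -0.015, -0.02, -0.05, 0, -0.01, 1], [-0.874, -0.118, -0.006, -0.107, -0.007, -0.026, 1], [-0.874, -0.118, -0.006, -0.107, -0.007, -0.026, 1], [-0.874, -0.118, -0.006, -0.107, -0.007, -0.026, 1], [-0.874, -0.118, -0.006, -0.107, -0.007, -0.026, 1], [-0.874, -0.118, -0.006, -0.107, -0.007, -0.026, 1], [-0.874, -0.118, -0.006, -0.107, -0.007, -0.026, 1], [-0.874, -0.118, -0.006, -0.107, -0.007, -0.026, 1]]

```text
time: 3.5
tool_pos: [0.5923, -0.0547, 0.2317]
tcp_rot: [-2.17, -2.263, 0.019]
wrist_force: [0.8, -1.1, -1.7]
width: 0.103
grip_force: 61.1
```

```bash
python3 t.py .582 -.183 .19 .039 0
```

```text
[-0.2126, -0.0252, 0.0706, -0.0041, 0.0012, 0.001]
```

Request:
play_rows:
  commands:
    - [[-0.213, -0.025, 0.07, -0.004, 0.001, 0.001, 1], [-0.213, -0.025, 0.07, -0.004, 0.001, 0.001, 1], [-0.213, -0.025, 0.07, -0.004, 0.001, 0.001, 1], [-0.213, -0.025, 0.07, -0.004, 0.001, 0.001, 1], [-0.213, -0.025, 0.07, -0.004, 0.001, 0.001, 1]]

```text
time: 4.0
tool_pos: [0.5826, -0.1819, 0.1898]
tcp_rot: [-2.18, -2.261, 0.001]
wrist_force: [0.1, 0.7, -0.9]
width: 0.106
grip_force: 61.2
```

```bash
python3 - <<'E'
from h import *
im,p=snap('wrist','w2'); s=bot.read_state(); print(s['tool_pos'],s['joint_vel'].round(3))
cv2.imwrite('pics/w2b.png',cv2.resize(im,(800,600),interpolation=cv2.INTER_CUBIC))
E
python3 t.py .582 -.183 .19 .039 0
```

```text
[ 0.5831747  -0.1811205   0.19048803] [ 0.025 -0.01  -0.011 -0.    -0.001  0.001]
[-0.0031, -0.0021, 0.0008, -0.0, -0.0, -0.0003]
```

View pics/w2b.png

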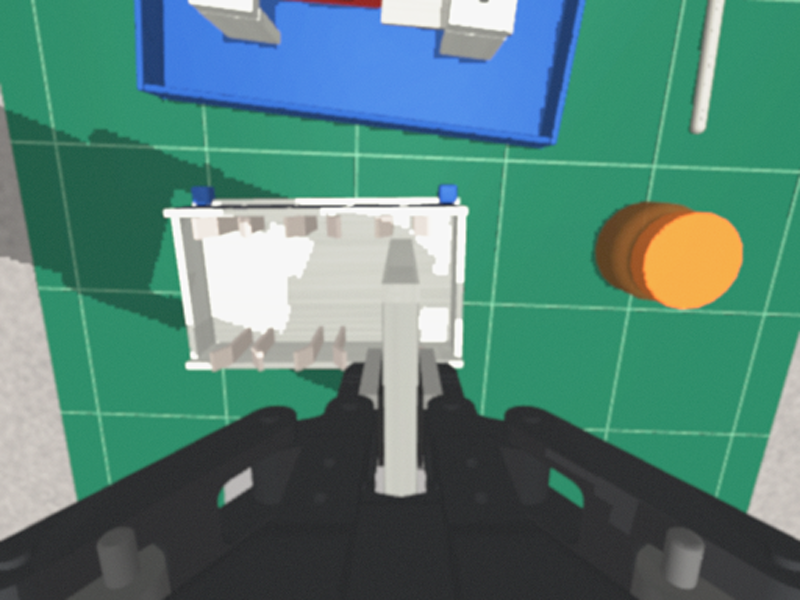

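The frame is in view with its corners at about (165,212), (465,210), (462,366), (188,367). The rib pairs on the far wall are near columns 205–245, 300–335 and 385–420. I'll overlay the model to check.

```bash
cat > ov.py <<'E'
from h import *
def frame(im,p,c,yaw,sc):
    ex=np.array([np.cos(yaw),np.sin(yaw),0]);ey=np.array([-ex[1],ex[0],0]);c=np.array([*c,0.])
    def pl(pts,col,cl=True): 
        q=proj(p,[c+a*ex+b*ey+[0,0,z] for a,b,z in pts])
        cv2.polylines(im,[((q+.5)*sc).astype(int)],cl,col,1)
    pl([(a,b,.044) for a,b in((.09,.055),(.09,-.055),(-.09,-.055),(-.09,.055))],(0,0,255))
    pl([(a,b,.006) for a,b in((.09,.055),(.09,-.055),(-.09,-.055),(-.09,.055))],(255,0,255))
    for k in(-1,0,1):
        for g,z in((.0065,.046),(.013,.056)):
            for s in(-1,1): pl([(.052*k+s*g,.047,z),(.052*k+s*g,.035,z)],(255,0,0) if z<.05 else (0,160,0),False)
    
E
python3 - <<'E'
from ov import *
im=cv2.imread('pics/w2.png');p=ld('w2');im=cv2.resize(im,None,fx=4,fy=4,interpolation=cv2.INTER_CUBIC)
frame(im,p,(.530,-.1835),.039,4)
cv2.imwrite('pics/w2c.png',im[450:990,400:1200])
E
```

```text
(no output)
```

View pics/w2c.png

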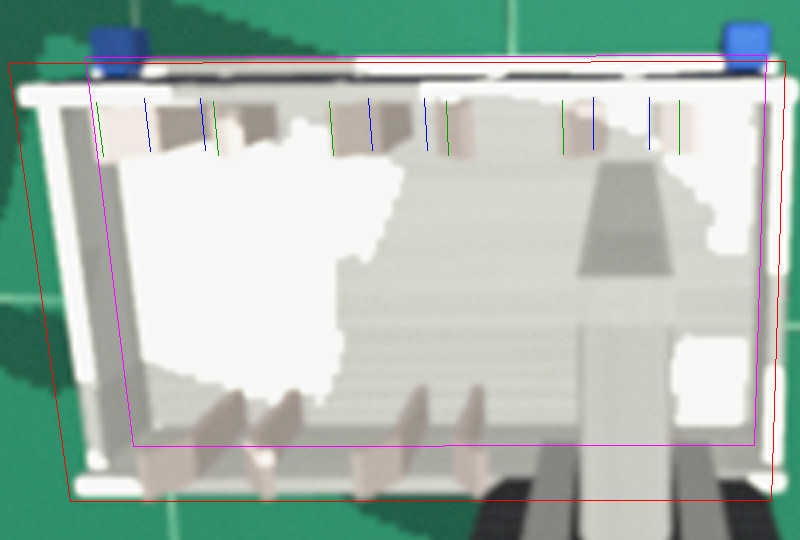

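The wrist view puts the frame at about (0.5323, -0.1856), roughly 2 mm off the overlay in both axes. Yaw agrees. Now I'll find the held board's y with the same camera.

```bash
python3 - <<'E'
from h import *
p=ld('w2')
a=ray(p,((400+625)/4-.5,(450+275)/4-.5),.1985); b=ray(p,(400/1.5625,490/1.5625),.1985); print(a,b,a-b)
print(ray(p,((400+635)/4-.5,(450+160)/4-.5),.1985-.095),'bottom far corner')
E
python3 t.py .5845 -.1850 .15 .039 0
```

```text
[ 0.58154929 -0.14157525  0.1985    ] [ 0.58392805 -0.20465448  0.1985    ] [-0.00237876  0.06307924  0.        ]
[ 0.58316442 -0.14168303  0.1035    ] bottom far corner
[-0.0066, 0.002, 0.0675, -0.0, -0.0, -0.0003]
```

Request:
play_rows:
  commands:
    - [[-0.002, 0.0025, 0.03, 0, 0, 0, 1], [-0.002, 0.0025, 0.06, 0, 0, 0, 1], [-0.002, 0.0025, 0.09, 0, 0, 0, 1], [-0.002, 0.0025, 0.11, 0, 0, 0, 1], [-0.002, 0.0025, 0.13, 0, 0, 0, 1], [-0.002, 0.0025, 0.145, 0, 0, 0, 1], [-0.002, 0.0025, 0.155, 0, 0, 0, 1], [-0.002, 0.0025, 0.155, 0, 0, 0, 1]]

```text
time: 4.85
tool_pos: [0.5849, -0.1824, 0.0971]
tcp_rot: [2.178, 2.264, -0.001]
wrist_force: [-0.2, -0.4, -1.4]
width: 0.103
grip_force: 61.1
```

Smooth, with no contact. I'll lower the last few mm until it touches the floor.

Request:
play_rows:
  commands:
    - [[0, 0, 0.003, 0, 0, 0, 1], [0, 0, 0.005, 0, 0, 0, 1], [0, 0, 0.007, 0, 0, 0, 1], [0, 0, 0.007, 0, 0, 0, 1]]

```text
time: 5.25
tool_pos: [0.5854, -0.1829, 0.094]
tcp_rot: [2.177, 2.263, 0.0]
wrist_force: [-0.6, 0.6, 0.8]
width: 0.105
grip_force: 61.4
```

Request:
play_rows:
  commands:
    - [[0, 0, 0.002, 0, 0, 0, 1], [0, 0, 0.004, 0, 0, 0, 1], [0, 0, 0.004, 0, 0, 0, 1]]

```text
time: 5.55
tool_pos: [0.5857, -0.1831, 0.0939]
tcp_rot: [2.177, 2.263, 0.0]
wrist_force: [-5.4, 1.2, 11.7]
width: 0.108
grip_force: 63.2
```

Request:
play_rows:
  commands:
    - [[0, 0, -0.002, 0, 0, 0, 1], [0, 0, -0.002, 0, 0, 0, 0.3], [0, 0, -0.002, 0, 0, 0, 0.3], [0, 0, -0.002, 0, 0, 0, 0.3], [0, 0, -0.03, 0, 0, 0, 0.3], [0, 0, -0.1, 0, 0, 0, 0.3], [0, 0, -0.18, 0, 0, 0, 0.3], [0, 0, -0.22, 0, 0, 0, 0.3]]

```text
time: 6.35
tool_pos: [0.5875, -0.1834, 0.2296]
tcp_rot: [2.172, 2.258, 0.005]
wrist_force: [1.0, 0.5, 0.5]
width: 0.35
grip_force: 0.0
```

```bash
python3 - <<'E'
from h import *
im,p=snap('scene','s2'); print(bot.read_state()['tool_pos'])
cv2.imwrite('pics/s2b.png',cv2.resize(im[100:260,70:450],(800,337),interpolation=cv2.INTER_CUBIC))
E
python3 t.py .5842 .3439 .1728 -.046 .35
```

```text
[ 0.58913477 -0.18393689  0.23339848]
[0.88, 0.0247, 0.0961, 0.1156, 0.0064, 0.0265]
```

View pics/s2b.png

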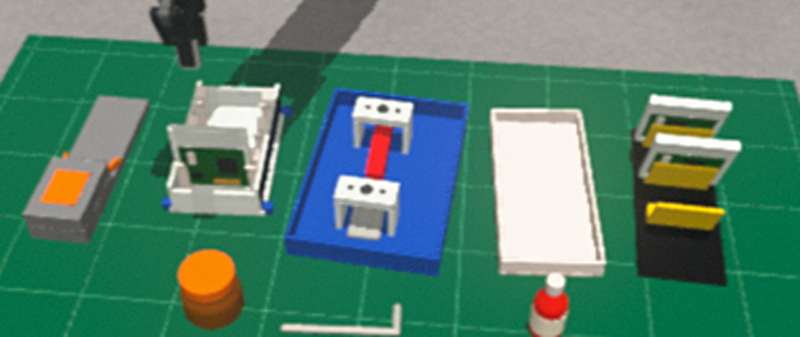

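The scene view shows the first board upright in the far slot and two boards left in the rest. I'll fetch the middle board.

Request:
play_rows:
  commands:
    - [[0.875, 0.025, 0.07, 0.1156, 0.006, 0.0265, 0], [0.875, 0.025, 0.07, 0.1156, 0.006, 0.0265, 0], [0.875, 0.025, 0.07, 0.1156, 0.006, 0.0265, 0], [0.875, 0.025, 0.07, 0.1156, 0.006, 0.0265, 0], [0.875, 0.025, 0.07, 0.1156, 0.006, 0.0265, 0], [0.875, 0.025, 0.07, 0.1156, 0.006, 0.0265, 0], [0.875, 0.025, 0.07, 0.1156, 0.006, 0.0265, 0], [0.875, 0.025, 0.07, 0.1156, 0.006, 0.0265, 0]]

```text
time: 7.2
tool_pos: [0.5811, 0.2182, 0.1918]
tcp_rot: [-2.065, -1.974, 0.358]
wrist_force: [1.0, 0.4, 0.6]
width: 0.501
grip_force: 0.0
```

```bash
python3 t.py .5845 .3425 .1728 -.046 .35
```

```text
[0.2071, 0.0078, 0.0315, -0.0037, -0.0008, 0.0003]
```

Request:
play_rows:
  commands:
    - [[0.207, 0.008, 0.0315, -0.0037, -0.001, 0, 0], [0.207, 0.008, 0.0315, -0.0037, -0.001, 0, 0], [0.207, 0.008, 0.0315, -0.0037, -0.001, 0, 0], [0.207, 0.008, 0.0315, -0.0037, -0.001, 0, 0], [0.207, 0.008, 0.0315, -0.0037, -0.001, 0, 0]]

```text
time: 7.7
tool_pos: [0.5845, 0.3408, 0.1722]
tcp_rot: [-2.071, -1.984, 0.353]
wrist_force: [-0.1, -1.0, -0.2]
width: 0.501
grip_force: 0.0
```

```bash
python3 - <<'E'
from h import *
im,p=snap('wrist','w3'); print(bot.read_state()['tool_pos'])
for r in list(range(138,160,2))+list(range(180,200,10)): print(r,[int(im[r,c].min()) for c in range(236,282,2)])
RB,bz=boardrot(-.046);t=np.array([.5571,.343,.1052]);M=RB.as_matrix()
print(proj(p,[t+.043*M[:,0]+.005*M[:,1],t+.043*M[:,0]-.005*M[:,1]]))
E
python3 t.py .5845 .3425 .1728 -.046 .35
```

```text
[0.58475571 0.33984759 0.1724225 ]
138 [70, 69, 70, 71, 71, 71, 70, 92, 173, 179, 179, 179, 175, 106, 49, 66, 75, 73, 75, 75, 76, 76, 74]
140 [70, 69, 70, 70, 69, 71, 71, 115, 201, 205, 205, 205, 206, 146, 47, 51, 54, 54, 54, 66, 74, 73, 73]
142 [69, 70, 70, 70, 68, 70, 68, 146, 206, 206, 205, 206, 205, 166, 59, 47, 49, 50, 49, 50, 54, 52, 51]
144 [69, 68, 68, 68, 72, 73, 69, 167, 201, 201, 201, 199, 201, 186, 81, 47, 48, 48, 50, 51, 48, 52, 52]
146 [70, 69, 70, 74, 93, 101, 106, 178, 197, 194, 194, 193, 193, 195, 108, 49, 49, 52, 50, 47, 49, 48, 51]
148 [70, 68, 67, 72, 111, 120, 161, 248, 249, 249, 249, 249, 249, 249, 226, 53, 48, 48, 46, 50, 47, 47, 49]
150 [69, 69, 67, 72, 109, 119, 193, 247, 247, 247, 247, 247, 247, 247, 248, 61, 52, 48, 50, 49, 48, 48, 49]
152 [67, 67, 68, 69, 109, 119, 192, 247, 247, 247, 247, 247, 247, 247, 236, 69, 54, 50, 49, 49, 46, 49, 49]
154 [68, 65, 66, 71, 108, 120, 192, 247, 247, 247, 247, 247, 247, 247, 238, 74, 53, 46, 47, 49, 46, 47, 50]
156 [67, 66, 64, 69, 107, 119, 179, 247, 247, 247, 247, 247, 247, 247, 211, 74, 52, 46, 50, 50, 50, 52, 47]
158 [67, 65, 67, 72, 107, 118, 171, 247, 247, 247, 247, 247, 247, 247, 184, 73, 54, 47, 46, 51, 49, 50, 49]
180 [66, 67, 64, 68, 102, 117, 147, 247, 247, 247, 247, 247, 247, 248, 155, 66, 46, 48, 47, 48, 46, 50, 46]
190 [65, 68, 64, 70, 101, 116, 146, 247, 247, 247, 247, 247, 247, 248, 142, 66, 51, 47, 48, 47, 48, 48, 48]
[[259.43237306 148.81592993]
 [244.75965746 148.78086613]]
[0.0044, -0.0008, -0.0004, -0.0002, 0.0004, 0.0004]
```

Request:
play_rows:
  commands:
    - [[0.006, 0, 0.05, 0, 0, 0, 0], [0.006, 0, 0.1, 0, 0, 0, 0], [0.006, 0, 0.132, 0, 0, 0, 0], [0.006, 0, 0.132, 0, 0, 0, 0.2], [0.006, 0, 0.132, 0, 0, 0, 1], [0.006, 0, 0.132, 0, 0, 0, 1], [0.006, 0, 0.132, 0, 0, 0, 1], [0.006, 0, 0.132, 0, 0, 0, 1]]

```text
time: 8.55
tool_pos: [0.5586, 0.3449, 0.0997]
tcp_rot: [-2.074, -1.982, 0.35]
wrist_force: [-0.3, -2.7, 5.6]
width: 0.106
grip_force: 60.4
```

Request:
play_rows:
  commands:
    - [[0, 0, -0.02, 0, 0, 0, 1], [0, 0, -0.05, 0, 0, 0, 1], [0, 0, -0.1, 0, 0, 0, 1], [0, 0, -0.15, 0, 0, 0, 1], [0, 0, -0.2, 0, 0, 0, 1], [0, 0, -0.2, 0, 0, 0, 1]]

```text
time: 9.15
tool_pos: [0.6031, 0.3446, 0.2166]
tcp_rot: [-2.077, -1.986, 0.336]
wrist_force: [0.8, 0.5, -0.2]
width: 0.109
grip_force: 59.6
```

```bash
python3 t.py .5325 -.1856 .24 .039 0
```

```text
[-0.8879, -0.0872, -0.0152, -0.1081, -0.0062, -0.0264]
```

Request:
play_rows:
  commands:
    - [[-0.1, -0.015, -0.03, -0.05, 0, -0.01, 1], [-0.888, -0.087, -0.015, -0.108, -0.006, -0.026, 1], [-0.888, -0.087, -0.015, -0.108, -0.006, -0.026, 1], [-0.888, -0.087, -0.015, -0.108, -0.006, -0.026, 1], [-0.888, -0.087, -0.015, -0.108, -0.006, -0.026, 1], [-0.888, -0.087, -0.015, -0.108, -0.006, -0.026, 1], [-0.888, -0.087, -0.015, -0.108, -0.006, -0.026, 1], [-0.888, -0.087, -0.015, -0.108, -0.006, -0.026, 1]]

```text
time: 9.95
tool_pos: [0.5466, -0.0522, 0.2333]
tcp_rot: [-2.174, -2.26, 0.017]
wrist_force: [1.4, -0.2, -1.8]
width: 0.108
grip_force: 59.6
```

```bash
python3 t.py .5325 -.1846 .185 .039 0
```

```text
[-0.2192, -0.0311, 0.0818, -0.0037, 0.0013, -0.0]
```

Request:
play_rows:
  commands:
    - [[-0.219, -0.031, 0.082, -0.004, 0.001, 0, 1], [-0.219, -0.031, 0.082, -0.004, 0.001, 0, 1], [-0.219, -0.031, 0.082, -0.004, 0.001, 0, 1], [-0.219, -0.031, 0.082, -0.004, 0.001, 0, 1], [-0.219, -0.031, 0.082, -0.004, 0.001, 0, 1], [-0.219, -0.031, 0.082, -0.004, 0.001, 0, 1]]

```text
time: 10.55
tool_pos: [0.5336, -0.1821, 0.1854]
tcp_rot: [2.177, 2.263, 0.001]
wrist_force: [0.2, 0.8, -1.6]
width: 0.106
grip_force: 59.5
```

```bash
python3 t.py .5323 -.1844 .15 .039 0; python3 - <<'E'
from h import *
im,p=snap('wrist','w4'); s=bot.read_state(); print(s['tool_pos'],s['joint_vel'].round(3))
z=s['tool_pos'][2]+.008; y=-.1844+.043
for r in range(150,200,2):
    print(r,[int(im[r,c].min()) for c in range(240,276,4)], ray(p,(256,r),z)[1].round(4))
E
```

```text
[-0.0036, -0.0025, 0.059, 0.0004, 0.0002, -0.0001]
[ 0.53388479 -0.18186478  0.18574942] [ 0.01  -0.006 -0.005 -0.004  0.002 -0.003]
150 [175, 175, 176, 177, 178, 174, 176, 224, 246] -0.1294
152 [174, 177, 176, 163, 166, 166, 175, 220, 246] -0.1302
154 [189, 201, 179, 165, 165, 166, 197, 238, 246] -0.131
156 [206, 207, 173, 166, 167, 168, 196, 230, 247] -0.1318
158 [206, 208, 170, 167, 168, 168, 189, 211, 248] -0.1326
160 [212, 213, 168, 168, 169, 168, 185, 214, 242] -0.1334
162 [213, 214, 167, 169, 169, 169, 175, 213, 213] -0.1342
164 [210, 212, 165, 168, 170, 167, 172, 213, 213] -0.135
166 [211, 212, 162, 160, 161, 164, 169, 214, 214] -0.1358
168 [214, 213, 159, 157, 160, 162, 161, 216, 214] -0.1366
170 [211, 205, 159, 161, 161, 162, 162, 209, 212] -0.1374
172 [212, 197, 159, 159, 161, 161, 161, 205, 210] -0.1383
174 [211, 189, 162, 160, 161, 162, 160, 198, 210] -0.1391
176 [210, 196, 188, 189, 189, 189, 187, 203, 209] -0.1399
178 [209, 209, 209, 212, 213, 210, 209, 214, 209] -0.1407
180 [212, 209, 209, 207, 210, 206, 205, 215, 213] -0.1416
182 [210, 209, 210, 203, 208, 208, 204, 213, 213] -0.1424
184 [209, 210, 210, 212, 211, 213, 205, 214, 213] -0.1432
186 [213, 209, 209, 209, 213, 211, 207, 214, 213] -0.1441
188 [210, 198, 204, 203, 206, 203, 205, 204, 210] -0.1449
190 [207, 190, 201, 198, 200, 202, 202, 194, 207] -0.1457
192 [205, 191, 202, 199, 202, 200, 201, 194, 208] -0.1466
194 [211, 191, 202, 198, 201, 201, 203, 198, 213] -0.1474
196 [209, 191, 203, 199, 202, 201, 203, 198, 218] -0.1483
198 [203, 187, 203, 199, 200, 200, 201, 203, 247] -0.1492
```

Request:
play_rows:
  commands:
    - [[-0.004, -0.0026, 0.02, 0, 0, 0, 1], [-0.004, -0.0026, 0.05, 0, 0, 0, 1], [-0.004, -0.0026, 0.08, 0, 0, 0, 1], [-0.004, -0.0026, 0.1, 0, 0, 0, 1], [-0.004, -0.0026, 0.12, 0, 0, 0, 1], [-0.004, -0.0026, 0.135, 0, 0, 0, 1], [-0.004, -0.0026, 0.145, 0, 0, 0, 1], [-0.004, -0.0026, 0.147, 0, 0, 0, 1]]

```text
time: 11.4
tool_pos: [0.5319, -0.1853, 0.0965]
tcp_rot: [2.178, 2.263, -0.001]
wrist_force: [-0.6, -0.2, -0.8]
width: 0.104
grip_force: 59.6
```

Request:
play_rows:
  commands:
    - [[0, 0, 0.003, 0, 0, 0, 1], [0, 0, 0.005, 0, 0, 0, 1], [0, 0, 0.007, 0, 0, 0, 1], [0, 0, 0.007, 0, 0, 0, 1]]

```text
time: 11.8
tool_pos: [0.5328, -0.1859, 0.0952]
tcp_rot: [2.177, 2.262, 0.001]
wrist_force: [-2.3, 0.5, 7.3]
width: 0.103
grip_force: 61.0
```

Request:
play_rows:
  commands:
    - [[0, 0, -0.002, 0, 0, 0, 1], [0, 0, -0.002, 0, 0, 0, 0.3], [0, 0, -0.002, 0, 0, 0, 0.3], [0, 0, -0.002, 0, 0, 0, 0.3], [0, 0, -0.03, 0, 0, 0, 0.3], [0, 0, -0.1, 0, 0, 0, 0.3], [0, 0, -0.18, 0, 0, 0, 0.3], [0, 0, -0.22, 0, 0, 0, 0.3]]

```text
time: 12.6
tool_pos: [0.5338, -0.1861, 0.2296]
tcp_rot: [2.173, 2.259, 0.003]
wrist_force: [0.1, -0.9, 0.4]
width: 0.35
grip_force: 0.0
```

```bash
python3 t.py .5225 .3440 .1728 -.046 .35
```

```text
[0.8838, 0.0145, 0.0916, 0.1134, 0.0057, 0.0264]
```

Request:
play_rows:
  commands:
    - [[0.884, 0.0145, 0.07, 0.1134, 0.006, 0.0265, 0], [0.884, 0.0145, 0.07, 0.1134, 0.006, 0.0265, 0], [0.884, 0.0145, 0.07, 0.1134, 0.006, 0.0265, 0], [0.884, 0.0145, 0.07, 0.1134, 0.006, 0.0265, 0], [0.884, 0.0145, 0.07, 0.1134, 0.006, 0.0265, 0], [0.884, 0.0145, 0.07, 0.1134, 0.006, 0.0265, 0], [0.884, 0.0145, 0.07, 0.1134, 0.006, 0.0265, 0], [0.884, 0.0145, 0.07, 0.1134, 0.006, 0.0265, 0]]

```text
time: 13.4
tool_pos: [0.523, 0.2153, 0.1927]
tcp_rot: [-2.069, -1.977, 0.352]
wrist_force: [0.9, -0.2, 0.5]
width: 0.498
grip_force: 0.0
```

```bash
python3 t.py .5225 .3460 .1728 -.046 .35
```

```text
[0.2175, 0.0016, 0.0354, -0.0017, -0.0008, 0.0002]
```

Request:
play_rows:
  commands:
    - [[0.2175, 0.0016, 0.035, -0.0017, -0.001, 0, 0], [0.2175, 0.0016, 0.035, -0.0017, -0.001, 0, 0], [0.2175, 0.0016, 0.035, -0.0017, -0.001, 0, 0], [0.2175, 0.0016, 0.035, -0.0017, -0.001, 0, 0], [0.2175, 0.0016, 0.035, -0.0017, -0.001, 0, 0]]

```text
time: 13.9
tool_pos: [0.5224, 0.3444, 0.1727]
tcp_rot: [-2.071, -1.983, 0.353]
wrist_force: [0.5, 0.4, -0.4]
width: 0.498
grip_force: 0.0
```

```bash
python3 - <<'E'
from h import *
im,p=snap('wrist','w5'); print(bot.read_state()['tool_pos'])
for r in list(range(138,160,2))+list(range(180,200,10)): print(r,[int(im[r,c].min()) for c in range(236,282,2)])
RB,bz=boardrot(-.046);t=np.array([.4951,.3433,.1052]);M=RB.as_matrix()
print(proj(p,[t+.043*M[:,0]+.005*M[:,1],t+.043*M[:,0]-.005*M[:,1]]))
E
```

```text
[0.52273601 0.34357414 0.17299003]
138 [56, 60, 62, 63, 62, 64, 61, 63, 64, 64, 65, 62, 64, 65, 66, 66, 63, 64, 66, 65, 65, 65, 65]
140 [54, 61, 61, 62, 63, 63, 64, 62, 68, 71, 69, 69, 71, 63, 65, 66, 67, 64, 64, 62, 68, 63, 64]
142 [55, 58, 61, 64, 62, 62, 62, 72, 139, 158, 157, 155, 155, 110, 51, 55, 57, 59, 63, 64, 64, 67, 67]
144 [54, 60, 63, 61, 60, 65, 63, 84, 174, 190, 189, 188, 191, 142, 46, 39, 44, 44, 53, 57, 57, 58, 58]
146 [53, 61, 61, 63, 73, 78, 79, 101, 183, 189, 190, 189, 192, 154, 61, 46, 40, 43, 43, 43, 44, 43, 49]
148 [54, 61, 60, 64, 96, 111, 110, 132, 185, 189, 189, 192, 191, 178, 82, 51, 47, 45, 47, 44, 44, 44, 46]
150 [51, 60, 60, 65, 97, 112, 112, 147, 183, 185, 184, 183, 184, 181, 104, 55, 46, 44, 43, 43, 42, 44, 42]
152 [54, 59, 60, 65, 96, 111, 109, 161, 182, 180, 179, 179, 178, 180, 130, 59, 46, 41, 45, 42, 41, 44, 40]
154 [54, 56, 60, 62, 95, 113, 118, 227, 243, 243, 243, 242, 242, 243, 207, 74, 52, 43, 42, 43, 44, 42, 43]
156 [53, 57, 60, 59, 93, 112, 133, 247, 247, 247, 247, 247, 247, 247, 248, 80, 49, 44, 41, 45, 39, 43, 48]
158 [54, 59, 61, 60, 94, 110, 132, 247, 247, 247, 247, 247, 247, 247, 248, 79, 50, 43, 44, 45, 45, 43, 45]
180 [52, 59, 59, 59, 93, 109, 107, 247, 247, 247, 247, 247, 247, 247, 217, 67, 46, 40, 44, 46, 42, 43, 42]
190 [56, 57, 61, 59, 85, 108, 106, 247, 247, 247, 247, 247, 247, 248, 196, 62, 45, 42, 42, 43, 43, 41, 44]
[[259.91740781 153.66506927]
 [245.34019343 153.63294276]]
```

Request:
play_rows:
  commands:
    - [[0, 0.001, 0.05, 0, 0, 0, 0], [0, 0.001, 0.1, 0, 0, 0, 0], [0, 0.001, 0.131, 0, 0, 0, 0], [0, 0.001, 0.131, 0, 0, 0, 0.2], [0, 0.001, 0.131, 0, 0, 0, 1], [0, 0.001, 0.131, 0, 0, 0, 1], [0, 0.001, 0.131, 0, 0, 0, 1], [0, 0.001, 0.131, 0, 0, 0, 1]]

```text
time: 14.75
tool_pos: [0.4973, 0.345, 0.1012]
tcp_rot: [-2.074, -1.982, 0.349]
wrist_force: [-2.1, -3.1, 6.8]
width: 0.106
grip_force: 59.9
```

Request:
play_rows:
  commands:
    - [[0, 0, -0.02, 0, 0, 0, 1], [0, 0, -0.05, 0, 0, 0, 1], [0, 0, -0.1, 0, 0, 0, 1], [0, 0, -0.15, 0, 0, 0, 1], [0, 0, -0.2, 0, 0, 0, 1], [0, 0, -0.2, 0, 0, 0, 1]]

```text
time: 15.35
tool_pos: [0.5421, 0.3448, 0.2181]
tcp_rot: [-2.077, -1.985, 0.334]
wrist_force: [0.4, 1.2, -0.8]
width: 0.108
grip_force: 59.1
```

```bash
python3 t.py .4803 -.1876 .24 .039 0
```

```text
[-0.8909, -0.0723, -0.0184, -0.1079, -0.0064, -0.0265]
```

Request:
play_rows:
  commands:
    - [[-0.1, -0.015, -0.03, -0.05, 0, -0.01, 1], [-0.891, -0.072, -0.018, -0.108, -0.006, -0.0265, 1], [-0.891, -0.072, -0.018, -0.108, -0.006, -0.0265, 1], [-0.891, -0.072, -0.018, -0.108, -0.006, -0.0265, 1], [-0.891, -0.072, -0.018, -0.108, -0.006, -0.0265, 1], [-0.891, -0.072, -0.018, -0.108, -0.006, -0.0265, 1], [-0.891, -0.072, -0.018, -0.108, -0.006, -0.0265, 1], [-0.891, -0.072, -0.018, -0.108, -0.006, -0.0265, 1]]

```text
time: 16.15
tool_pos: [0.4919, -0.0531, 0.2341]
tcp_rot: [-2.173, -2.262, 0.016]
wrist_force: [1.0, -0.4, -1.5]
width: 0.112
grip_force: 59.2
```

```bash
python3 t.py .4798 -.189 .185 .039 0
```

```text
[-0.2253, -0.0284, 0.0829, -0.0034, 0.0012, 0.0003]
```

Request:
play_rows:
  commands:
    - [[-0.225, -0.0285, 0.082, -0.004, 0.001, 0, 1], [-0.225, -0.0285, 0.082, -0.004, 0.001, 0, 1], [-0.225, -0.0285, 0.082, -0.004, 0.001, 0, 1], [-0.225, -0.0285, 0.082, -0.004, 0.001, 0, 1], [-0.225, -0.0285, 0.082, -0.004, 0.001, 0, 1], [-0.225, -0.0285, 0.082, -0.004, 0.001, 0, 1]]

```text
time: 16.75
tool_pos: [0.4806, -0.1865, 0.186]
tcp_rot: [2.176, 2.264, 0.002]
wrist_force: [1.5, 0.2, -1.5]
width: 0.105
grip_force: 59.2
```

```bash
python3 - <<'E'
from h import *
im,p=snap('wrist','w6'); s=bot.read_state(); print(s['tool_pos'],s['joint_vel'].round(3))
z=s['tool_pos'][2]+.008
for r in range(166,192,2):
    print(r,[int(im[r,c].min()) for c in range(240,276,4)], ray(p,(256,r),z)[1].round(4))
E
python3 t.py .4803 -.1865 .15 .039 0
```

```text
[ 0.4809093  -0.18620373  0.18630473] [ 0.011 -0.006 -0.003 -0.001  0.001 -0.001]
166 [212, 213, 164, 165, 167, 168, 170, 214, 213] -0.1402
168 [211, 209, 159, 159, 158, 161, 166, 212, 213] -0.141
170 [213, 209, 160, 158, 159, 166, 163, 211, 213] -0.1418
172 [211, 200, 160, 157, 158, 167, 162, 210, 211] -0.1426
174 [208, 191, 161, 159, 159, 163, 161, 202, 208] -0.1434
176 [206, 190, 168, 168, 167, 167, 166, 198, 208] -0.1443
178 [209, 206, 207, 210, 210, 208, 206, 210, 211] -0.1451
180 [208, 208, 209, 211, 213, 212, 210, 211, 210] -0.1459
182 [205, 208, 211, 214, 213, 210, 211, 211, 209] -0.1467
184 [207, 206, 211, 213, 212, 211, 210, 211, 210] -0.1476
186 [206, 206, 211, 212, 214, 212, 209, 210, 207] -0.1484
188 [205, 202, 207, 209, 209, 210, 208, 206, 206] -0.1493
190 [203, 190, 203, 201, 201, 202, 203, 195, 203] -0.1501
[-0.0004, -0.0012, 0.0605, 0.0007, 0.0001, 0.0006]
```

Request:
play_rows:
  commands:
    - [[0, -0.001, 0.02, 0, 0, 0, 1], [0, -0.001, 0.05, 0, 0, 0, 1], [0, -0.001, 0.08, 0, 0, 0, 1], [0, -0.001, 0.1, 0, 0, 0, 1], [0, -0.001, 0.12, 0, 0, 0, 1], [0, -0.001, 0.135, 0, 0, 0, 1], [0, -0.001, 0.143, 0, 0, 0, 1], [0, -0.001, 0.146, 0, 0, 0, 1]]

```text
time: 17.6
tool_pos: [0.48, -0.1872, 0.098]
tcp_rot: [2.176, 2.264, 0.001]
wrist_force: [-0.2, 0.2, -1.5]
width: 0.104
grip_force: 59.3
```

Request:
play_rows:
  commands:
    - [[0, 0, 0.003, 0, 0, 0, 1], [0, 0, 0.005, 0, 0, 0, 1], [0, 0, 0.006, 0, 0, 0, 1], [0, 0, 0.006, 0, 0, 0, 1]]

```text
time: 18.0
tool_pos: [0.4806, -0.1877, 0.0968]
tcp_rot: [2.176, 2.263, 0.002]
wrist_force: [-3.5, 1.4, 6.7]
width: 0.106
grip_force: 60.8
```

Third board seated. I'll release it and go over the bin.

Request:
play_rows:
  commands:
    - [[0, 0, -0.002, 0, 0, 0, 1], [0, 0, -0.002, 0, 0, 0, 0.3], [0, 0, -0.002, 0, 0, 0, 0.3], [0, 0, -0.002, 0, 0, 0, 0.3], [0, 0, -0.03, 0, 0, 0, 0.3], [0, 0, -0.1, 0, 0, 0, 0.3], [0, 0, -0.18, 0, 0, 0, 0.3], [0, 0, -0.24, 0, 0, 0, 0.3]]

```text
time: 18.8
tool_pos: [0.4804, -0.1875, 0.2415]
tcp_rot: [2.175, 2.262, 0.002]
wrist_force: [1.2, -0.1, -0.1]
width: 0.352
grip_force: 0.0
```

```bash
python3 t.py .55 .0 .28 -.078 0
```

```text
[0.3076, 0.1285, -0.0642, 0.0012, 0.0004, 0.0374]
```

Request:
play_rows:
  commands:
    - [[0.3076, 0.1285, -0.064, 0.001, 0, 0.037, -0.4], [0.3076, 0.1285, -0.064, 0.001, 0, 0.037, -0.4], [0.3076, 0.1285, -0.064, 0.001, 0, 0.037, -0.4], [0.3076, 0.1285, -0.064, 0.001, 0, 0.037, -0.4], [0.3076, 0.1285, -0.064, 0.001, 0, 0.037, -0.4], [0.3076, 0.1285, -0.064, 0.001, 0, 0.037, -0.4]]

```text
time: 19.4
tool_pos: [0.5499, 0.0015, 0.2773]
tcp_rot: [-2.301, -2.138, 0.003]
wrist_force: [0.3, -0.4, -0.1]
width: 0.701
grip_force: 0.0
```

```bash
python3 - <<'E'
from h import *
im,p=snap('wrist','w7'); s=bot.read_state(); print(s['tool_pos'],s['joint_vel'].round(3))
cv2.imwrite('pics/w7b.png',cv2.resize(im,(800,600),interpolation=cv2.INTER_CUBIC))
E
```

```text
[5.49258214e-01 2.94371112e-04 2.76824465e-01] [-0.033 -0.004  0.016 -0.002 -0.001  0.001]
```

View pics/w7b.png

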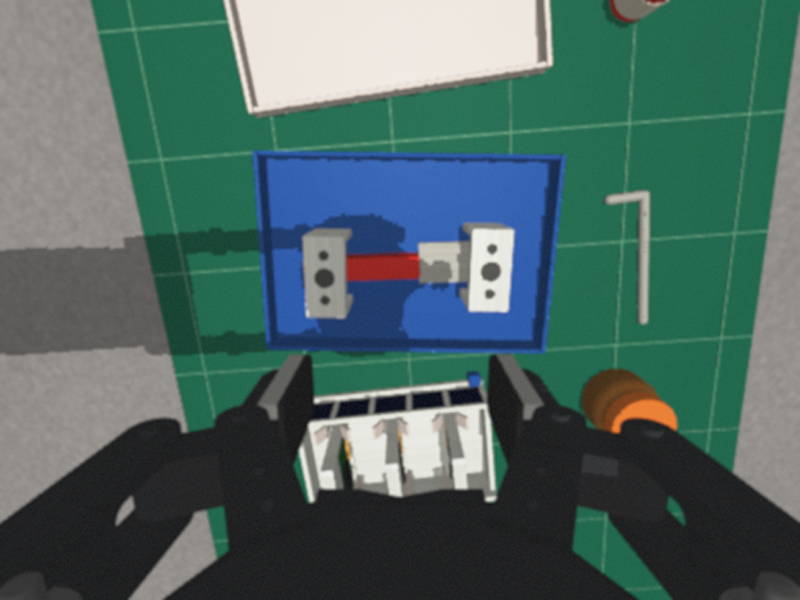

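The wrist view shows the brackets unmoved. The far one's centre is at about (491,270), the near one's at about (326,277), and all three boards stand in the frame below. I'll convert these to positions.

```bash
python3 - <<'E'
from h import *
p=ld('w7');k=1.5625
for n,q in (('far',[(473,228),(515,229),(510,312),(468,310)]),('near',[(304,235),(350,234),(349,318),(307,317)]),('holes',[(491,271),(324,278)])):
    P=np.array([ray(p,(u/k-.3,v/k-.3),.058) for u,v in q]); print(n,P[:,:2].round(4).tolist(),P.mean(0).round(4))
for n,q,z in(('handle front end',[(420,254),(420,280)],.028),('handle at near',[(350,255),(350,282)],.028),('blade',[(419,243),(419,281)],.008),('tool rear?',[(303,258),(303,278)],.028)): print(n,[ray(p,(u/k-.3,v/k-.3),z).round(4)[:2].tolist() for u,v in q])
print('bin',[ray(p,(u/k-.3,v/k-.3),.03).round(4)[:2].tolist() for u,v in ((255,152),(563,156),(546,352),(268,350))])
print('tray',[ray(p,(u/k-.3,v/k-.3),.024).round(4)[:2].tolist() for u,v in ((250,115),(551,68))])
E
python3 t.py .6215 -.0065 .15 -.078 0
```

```text
far [[0.6079, 0.0283], [0.6401, 0.0252], [0.6357, -0.0413], [0.6019, -0.0371]] [ 0.6214 -0.0062  0.058 ]
near [[0.4776, 0.0326], [0.5132, 0.0307], [0.5053, -0.0368], [0.4714, -0.0335]] [ 0.4919 -0.0017  0.058 ]
holes [[0.6211, -0.0064], [0.489, -0.0023]] [ 0.555  -0.0043  0.058 ]
handle front end [[0.567, 0.0063], [0.5656, -0.0163]]
handle at near [[0.5076, 0.0098], [0.5051, -0.0136]]
blade [[0.5674, 0.0129], [0.5652, -0.0217]]
tool rear? [[0.4673, 0.0102], [0.465, -0.0071]]
bin [[0.4409, 0.0981], [0.6856, 0.0769], [0.6743, -0.0902], [0.4254, -0.0701]]
tray [[0.4395, 0.1265], [0.677, 0.1427]]
[-0.002, 0.1214, 0.2111, -0.0007, 0.0004, 0.0009]
```

Request:
play_rows:
  commands:
    - [[-0.002, 0.121, 0.05, -0.001, 0, 0.001, -0.4], [-0.002, 0.121, 0.1, -0.001, 0, 0.001, -0.4], [-0.002, 0.121, 0.18, -0.001, 0, 0.001, -0.4], [-0.002, 0.121, 0.25, -0.001, 0, 0.001, -0.4], [-0.002, 0.121, 0.27, -0.001, 0, 0.001, -0.4], [-0.002, 0.121, 0.27, -0.001, 0, 0.001, -0.4]]

```text
time: 20.05
tool_pos: [0.6188, -0.0081, 0.1121]
tcp_rot: [-2.308, -2.127, 0.006]
wrist_force: [0.6, 0.2, 0.8]
width: 0.698
grip_force: 0.0
```

```bash
python3 t.py .6213 -.0064 .060 -.078 0
```

```text
[0.0032, 0.0043, 0.0869, -0.0016, 0.0003, -0.0012]
```

Request:
play_rows:
  commands:
    - [[0.003, 0.004, 0.03, 0, 0, 0, -0.4], [0.003, 0.004, 0.06, 0, 0, 0, -0.4], [0.003, 0.004, 0.085, 0, 0, 0, -0.4], [0.003, 0.004, 0.086, 0, 0, 0, -0.1], [0.003, 0.004, 0.086, 0, 0, 0, 0.3], [0.003, 0.004, 0.086, 0, 0, 0, 1], [0.003, 0.004, 0.086, 0, 0, 0, 1], [0.003, 0.004, 0.086, 0, 0, 0, 1]]
  force: 60

```text
time: 20.85
tool_pos: [0.6252, -0.0051, 0.0649]
tcp_rot: [2.306, 2.129, 0.003]
wrist_force: [-0.7, -0.2, 3.3]
width: 0.36
grip_force: 59.8
```

Request:
play_rows:
  commands:
    - [[0, 0, -0.02, 0, 0, 0, 1], [0, 0, -0.06, 0, 0, 0, 1], [0, 0, -0.12, 0, 0, 0, 1], [0, 0, -0.17, 0, 0, 0, 1], [0, 0, -0.17, 0, 0, 0, 1]]

```text
time: 21.35
tool_pos: [0.6278, -0.005, 0.1721]
tcp_rot: [2.301, 2.125, 0.013]
wrist_force: [0.6, -1.2, -0.1]
width: 0.362
grip_force: 59.7
```

```bash
python3 t.py .61 .197 .16 .07 0;  python3 - <<'E'
from h import *
im,p=snap('wrist','w8'); s=bot.read_state(); print(s['tool_pos'],s['wrist_force'],s['width'])
cv2.imwrite('pics/w8b.png',cv2.resize(im,(560,420)))
E
```

```text
[0.3332, -0.0566, 0.0195, 0.0039, 0.0003, -0.0476]
[ 0.62621642 -0.00496126  0.16932545] [ 0.41795775  0.50211307 -1.41531355] 0.35799322580996085
```

View pics/w8b.png

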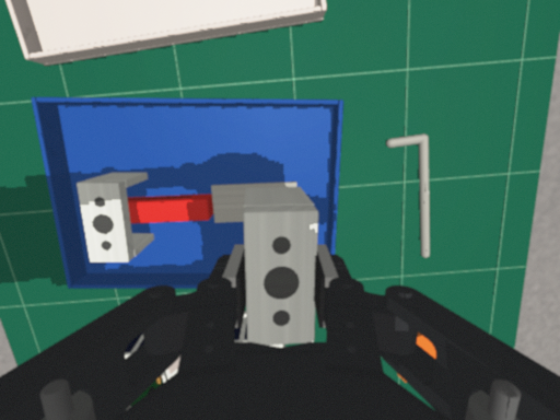

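The bracket is held cleanly at image (281,275), and the tool and the near bracket are undisturbed. I'll carry it to the tray.

Request:
play_rows:
  commands:
    - [[0.33, -0.0566, 0.02, 0.004, 0, -0.0476, 1], [0.33, -0.0566, 0.02, 0.004, 0, -0.0476, 1], [0.33, -0.0566, 0.02, 0.004, 0, -0.0476, 1], [0.33, -0.0566, 0.02, 0.004, 0, -0.0476, 1], [0.33, -0.0566, 0.02, 0.004, 0, -0.0476, 1], [0.33, -0.0566, 0.09, 0.004, 0, -0.0476, 1], [0.33, -0.0566, 0.11, 0.004, 0, -0.0476, 1], [0.33, -0.0566, 0.11, 0.004, 0, -0.0476, 1]]

```text
time: 22.2
tool_pos: [0.6022, 0.1935, 0.0947]
tcp_rot: [-2.134, -2.288, 0.026]
wrist_force: [-0.7, -0.1, -1.4]
width: 0.359
grip_force: 59.7
```

```bash
python3 t.py .61 .194 .067 .07 0
```

```text
[-0.0, 0.0139, 0.046, -0.0065, 0.0006, -0.0002]
```

Request:
play_rows:
  commands:
    - [[0, 0.01, 0.015, -0.0065, 0, 0, 1], [0, 0.01, 0.03, -0.0065, 0, 0, 1], [0, 0.01, 0.04, -0.0065, 0, 0, 1], [0, 0.01, 0.046, -0.0065, 0, 0, 1], [0, 0.01, 0.05, -0.0065, 0, 0, 1], [0, 0.01, 0.05, -0.0065, 0, 0, 1]]

```text
time: 22.8
tool_pos: [0.6116, 0.1953, 0.0691]
tcp_rot: [2.139, 2.293, 0.01]
wrist_force: [0.3, 0.4, -1.1]
width: 0.357
grip_force: 59.7
```

Request:
play_rows:
  commands:
    - [[0, 0, 0.003, 0, 0, 0, 1], [0, 0, 0.006, 0, 0, 0, 1], [0, 0, 0.009, 0, 0, 0, 1], [0, 0, 0.009, 0, 0, 0, 1]]

```text
time: 23.2
tool_pos: [0.6121, 0.1957, 0.0649]
tcp_rot: [2.138, 2.293, 0.012]
wrist_force: [-1.3, -0.4, 3.8]
width: 0.362
grip_force: 60.3
```

Request:
play_rows:
  commands:
    - [[0, 0, -0.001, 0, 0, 0, 0], [0, 0, -0.001, 0, 0, 0, -0.3], [0, 0, -0.001, 0, 0, 0, -0.3], [0, 0, -0.03, 0, 0, 0, -0.4], [0, 0, -0.1, 0, 0, 0, -0.4], [0, 0, -0.18, 0, 0, 0, -0.4], [0, 0, -0.18, 0, 0, 0, -0.4]]

```text
time: 23.9
tool_pos: [0.6162, 0.1969, 0.1823]
tcp_rot: [2.132, 2.287, 0.032]
wrist_force: [0.9, -0.1, 1.3]
width: 0.699
grip_force: 0.0
```

```bash
python3 t.py .4885 -.0025 .15 -.078 0
```

```text
[-0.3169, -0.2368, 0.0468, 0.0079, -0.0017, 0.047]
```

Request:
play_rows:
  commands:
    - [[-0.317, -0.237, 0.046, 0.008, -0.002, 0.047, -0.4], [-0.317, -0.237, 0.046, 0.008, -0.002, 0.047, -0.4], [-0.317, -0.237, 0.046, 0.008, -0.002, 0.047, -0.4], [-0.317, -0.237, 0.046, 0.008, -0.002, 0.047, -0.4], [-0.317, -0.237, 0.046, 0.008, -0.002, 0.047, -0.4], [-0.317, -0.237, 0.046, 0.008, -0.002, 0.047, -0.4], [-0.317, -0.237, 0.046, 0.008, -0.002, 0.047, -0.4]]

```text
time: 24.6
tool_pos: [0.4826, -0.0048, 0.1438]
tcp_rot: [-2.304, -2.127, 0.022]
wrist_force: [0.2, -0.6, 0.4]
width: 0.7
grip_force: 0.0
```

```bash
python3 t.py .4885 -.0025 .06 -.078 0;  python3 - <<'E'
from h import *
im,p=snap('wrist','w9'); s=bot.read_state(); print(s['tool_pos'])
c=np.array([.489,-.0022,.058]);a=-.078;ex=np.array([np.cos(a),np.sin(a),0]);ey=np.array([-ex[1],ex[0],0])
q=proj(p,[c+i*.016*ex+j*.033*ey for i,j in((1,1),(1,-1),(-1,-1),(-1,1))]); im=im.copy();cv2.polylines(im,[q.astype(int)],True,(0,0,255),1)
cv2.imwrite('pics/w9b.png',cv2.resize(im,(800,600)))
E
```

```text
[0.0055, 0.0115, 0.1395, -0.0043, 0.002, -0.0007]
[ 0.48333369 -0.00416112  0.14401183]
```

View pics/w9b.png

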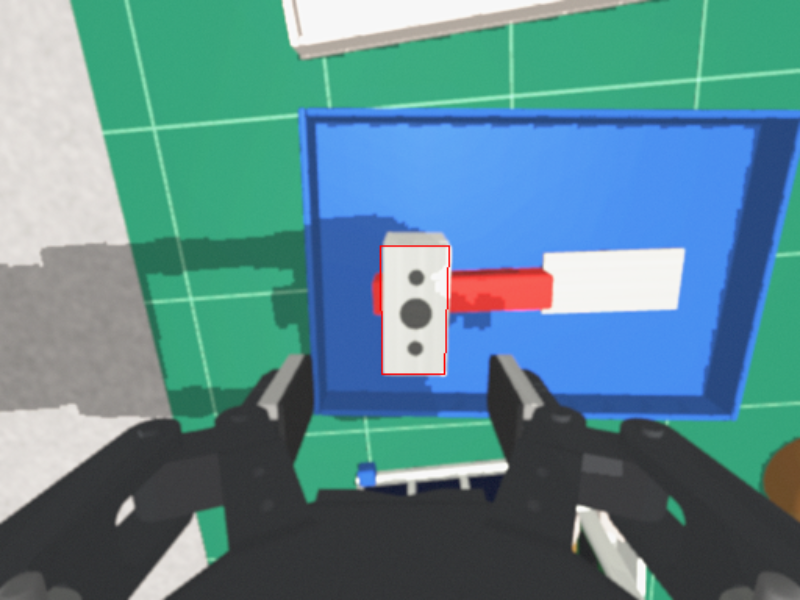

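The bracket matches the outline exactly. The tool is fully visible, with the blade's end corners at (684,248) and (678,309). I'll grasp the near bracket.

Request:
play_rows:
  commands:
    - [[0.0055, 0.0115, 0.03, -0.004, 0.002, -0.001, -0.4], [0.0055, 0.0115, 0.07, -0.004, 0.002, -0.001, -0.4], [0.0055, 0.0115, 0.11, -0.004, 0.002, -0.001, -0.4], [0.0055, 0.0115, 0.136, -0.004, 0.002, -0.001, -0.4], [0.0055, 0.0115, 0.136, -0.004, 0.002, -0.001, 0.2], [0.0055, 0.0115, 0.136, -0.004, 0.002, -0.001, 1], [0.0055, 0.0115, 0.136, -0.004, 0.002, -0.001, 1], [0.0055, 0.0115, 0.136, -0.004, 0.002, -0.001, 1]]

```text
time: 25.45
tool_pos: [0.4894, -0.0017, 0.0623]
tcp_rot: [-2.302, -2.137, 0.001]
wrist_force: [-0.0, 0.5, -2.1]
width: 0.358
grip_force: 59.7
```

Request:
play_rows:
  commands:
    - [[0, 0, -0.02, 0, 0, 0, 1], [0, 0, -0.06, 0, 0, 0, 1], [0, 0, -0.12, 0, 0, 0, 1], [0, 0, -0.17, 0, 0, 0, 1], [0, 0, -0.17, 0, 0, 0, 1]]

```text
time: 25.95
tool_pos: [0.4926, -0.0022, 0.1697]
tcp_rot: [2.298, 2.132, 0.009]
wrist_force: [1.1, 0.3, -0.7]
width: 0.356
grip_force: 59.8
```

```bash
python3 t.py .50 .187 .16 .07 0; python3 - <<'E'
from h import *
print(bot.read_state()['wrist_force'])
p=ld('w9');k=1.5625
for n,q,z in(('handle front',[(552,268),(551,308)],.028),('handle rear',[(376,274),(374,313)],.028),('blade rear',[(543,254),(543,314)],.008),('blade tip',[(684,248),(678,309)],.008)): print(n,[ray(p,(u/k-.3,v/k-.3),z).round(4)[:2].tolist() for u,v in q])
E
```

```text
[0.3154, -0.0115, 0.0161, 0.0028, 0.0002, -0.0462]
[ 1.07071331  0.32300778 -0.65151738]
handle front [[0.5652, 0.0083], [0.5649, -0.0144]]
handle rear [[0.4694, 0.0124], [0.4661, -0.0098]]
blade rear [[0.5662, 0.0125], [0.5665, -0.0243]]
blade tip [[0.6474, 0.0097], [0.6472, -0.0273]]
```

Request:
play_rows:
  commands:
    - [[0.315, -0.0115, 0.016, 0.003, 0, -0.046, 1], [0.315, -0.0115, 0.016, 0.003, 0, -0.046, 1], [0.315, -0.0115, 0.016, 0.003, 0, -0.046, 1], [0.315, -0.0115, 0.016, 0.003, 0, -0.046, 1], [0.315, -0.0115, 0.016, 0.003, 0, -0.046, 1], [0.315, -0.0115, 0.09, 0.003, 0, -0.046, 1], [0.315, -0.0115, 0.11, 0.003, 0, -0.046, 1], [0.315, -0.0115, 0.11, 0.003, 0, -0.046, 1]]

```text
time: 26.75
tool_pos: [0.4923, 0.1855, 0.0941]
tcp_rot: [-2.135, -2.288, 0.024]
wrist_force: [0.2, 0.4, -1.5]
width: 0.363
grip_force: 59.8
```

```bash
python3 t.py .50 .1865 .0645 .07 0
```

```text
[0.0009, 0.0138, 0.049, -0.0063, 0.0004, -0.0003]
```

Request:
play_rows:
  commands:
    - [[0.001, 0.01, 0.015, -0.006, 0, 0, 1], [0.001, 0.01, 0.03, -0.006, 0, 0, 1], [0.001, 0.01, 0.042, -0.006, 0, 0, 1], [0.001, 0.01, 0.05, -0.006, 0, 0, 1], [0.001, 0.01, 0.054, -0.006, 0, 0, 1], [0.001, 0.01, 0.058, -0.006, 0, 0, 1], [0.001, 0.01, 0.058, -0.006, 0, 0, 1]]

```text
time: 27.45
tool_pos: [0.501, 0.188, 0.0622]
tcp_rot: [2.14, 2.295, 0.008]
wrist_force: [0.0, 0.5, -1.2]
width: 0.359
grip_force: 59.9
```

Request:
play_rows:
  commands:
    - [[0, 0, 0.003, 0, 0, 0, 1], [0, 0, 0.005, 0, 0, 0, 1], [0, 0, 0.005, 0, 0, 0, 1]]

```text
time: 27.75
tool_pos: [0.5015, 0.1882, 0.0618]
tcp_rot: [2.14, 2.295, 0.008]
wrist_force: [-5.5, -2.6, 14.8]
width: 0.357
grip_force: 61.7
```

Request:
play_rows:
  commands:
    - [[0, 0, -0.004, 0, 0, 0, 0.3], [0, 0, -0.004, 0, 0, 0, -0.2], [0, 0, -0.004, 0, 0, 0, -0.3], [0, 0, -0.03, 0, 0, 0, -0.3], [0, 0, -0.1, 0, 0, 0, -0.3], [0, 0, -0.18, 0, 0, 0, -0.3], [0, 0, -0.24, 0, 0, 0, 0], [0, 0, -0.24, 0, 0, 0, 0]]

```text
time: 28.55
tool_pos: [0.5043, 0.1893, 0.2101]
tcp_rot: [2.136, 2.29, 0.026]
wrist_force: [0.3, -0.0, -0.3]
width: 0.498
grip_force: 0.0
```

```bash
cat > tt.py <<'E'
import sys
from h import *
v=list(map(float,sys.argv[1:])); a=v[3]; ex=np.array([np.cos(a),np.sin(a),0]);ey=np.array([-ex[1],ex[0],0])
print(rel(v[:3],R.from_matrix(np.c_[-ex,ey,[0,0,-1]])), bot.read_state()['q'].round(2))
E
python3 tt.py .5140 -.0013 .15 -.056
```

```text
[-0.3184, -0.0079, 0.0989, 0.0058, 0.0033, -0.46] [ 0.31  0.03  1.96 -0.    1.13  0.24]
```

Request:
play_rows:
  commands:
    - [[-0.318, -0.008, 0.05, 0.006, 0.003, -0.46, 0], [-0.318, -0.008, 0.05, 0.006, 0.003, -0.46, 0], [-0.318, -0.008, 0.05, 0.006, 0.003, -0.46, 0], [-0.318, -0.008, 0.05, 0.006, 0.003, -0.46, 0], [-0.318, -0.008, 0.05, 0.006, 0.003, -0.46, 0], [-0.318, -0.008, 0.05, 0.006, 0.003, -0.46, 0], [-0.318, -0.008, 0.05, 0.006, 0.003, -0.46, 0], [-0.318, -0.008, 0.05, 0.006, 0.003, -0.46, 0]]

```text
time: 29.35
tool_pos: [0.5082, -0.0032, 0.1718]
tcp_rot: [-0.559, -3.081, 0.005]
wrist_force: [0.2, -0.5, 0.1]
width: 0.497
grip_force: 0.0
```

```bash
python3 tt.py .5140 -.0013 .12 -.056
```

```text
[-0.0088, 0.0068, 0.0862, -0.0012, -0.0033, -0.0965] [-0.05  0.03  2.04 -0.    1.09 -1.26]
```

Request:
play_rows:
  commands:
    - [[-0.009, 0.007, 0.04, -0.001, -0.003, -0.0965, 0], [-0.009, 0.007, 0.086, -0.001, -0.003, -0.0965, 0], [-0.009, 0.007, 0.086, -0.001, -0.003, -0.0965, 0], [-0.009, 0.007, 0.086, -0.001, -0.003, -0.0965, 0], [-0.009, 0.007, 0.086, -0.001, -0.003, -0.0965, 0]]

```text
time: 29.85
tool_pos: [0.5157, -0.0008, 0.1224]
tcp_rot: [0.1, 3.138, -0.001]
wrist_force: [-0.7, -0.7, -0.1]
width: 0.495
grip_force: 0.0
```

```bash
python3 - <<'E'
from h import *
im,p=snap('wrist','w10'); s=bot.read_state(); print(s['tool_pos'])
im=im.copy()
hsv=cv2.cvtColor(im,cv2.COLOR_BGR2HSV);m=((hsv[...,0]<8)|(hsv[...,0]>172))&(hsv[...,1]>150)&(hsv[...,2]>60)
for r in range(60,330,20):
    c=np.flatnonzero(m[r]); 
    if len(c): print(r,c.min(),c.max(),len(c))
cv2.imwrite('pics/w10b.png',cv2.resize(im,(560,420)))
E
python3 tt.py .5140 -.0013 .033 -.056
```

```text
[ 0.51602151 -0.00087656  0.12278908]
140 239 263 25
160 240 264 25
180 241 264 24
200 241 264 24
220 243 264 22
240 243 265 23
[0.0038, -0.0009, 0.1496, -0.0001, 0.0011, -0.0023] [-0.05  0.09  2.07 -0.    0.98 -1.56]
```

View pics/w10b.png

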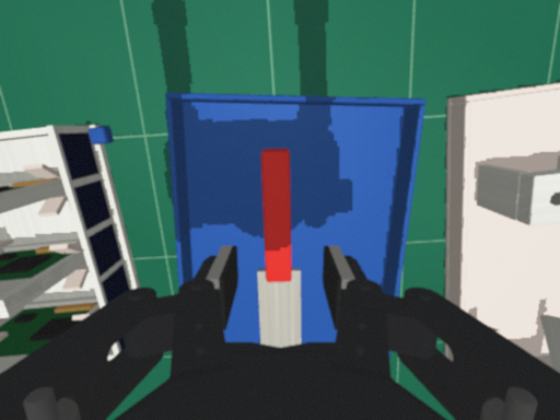

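The tool lies under the gripper, with the handle from (262,150) to (292,280) in the 560-wide view, about 2.7 mm to the −y side. Both brackets are in the tray. I'll correct and grip.

Request:
play_rows:
  commands:
    - [[0.004, -0.0045, 0.03, 0, 0.001, -0.007, 0], [0.004, -0.0045, 0.07, 0, 0.001, -0.007, 0], [0.004, -0.0045, 0.11, 0, 0.001, -0.007, 0], [0.004, -0.0045, 0.14, 0, 0.001, -0.007, 0], [0.004, -0.0045, 0.149, 0, 0.001, -0.007, 0], [0.004, -0.0045, 0.149, 0, 0.001, -0.007, 0.3], [0.004, -0.0045, 0.149, 0, 0.001, -0.007, 1], [0.004, -0.0045, 0.149, 0, 0.001, -0.007, 1]]
  force: 80

```text
time: 30.7
tool_pos: [0.5139, -0.0035, 0.0336]
tcp_rot: [0.062, 3.14, -0.001]
wrist_force: [-0.3, 0.3, 0.8]
width: 0.216
grip_force: 80.7
```

Request:
play_rows:
  commands:
    - [[0, 0, 0, 0, 0, 0, 1], [0, 0, 0, 0, 0, 0, 1], [0, 0, -0.02, 0, 0, 0, 1], [0, 0, -0.06, 0, 0, 0, 1], [0, 0, -0.12, 0, 0, 0, 1], [0, 0, -0.17, 0, 0, 0, 1], [0, 0, -0.17, 0, 0, 0, 1]]

```text
time: 31.4
tool_pos: [0.5163, -0.0035, 0.1395]
tcp_rot: [0.062, 3.133, -0.001]
wrist_force: [0.8, -0.2, -1.0]
width: 0.212
grip_force: 80.3
```

```bash
python3 - <<'E'
from h import *
im,p=snap('wrist','w11'); s=bot.read_state(); print(s['tool_pos'],s['tcp_rot'],s['wrist_force'],s['width'])
hsv=cv2.cvtColor(im,cv2.COLOR_BGR2HSV);m=((hsv[...,0]<8)|(hsv[...,0]>172))&(hsv[...,1]>150)&(hsv[...,2]>60)
for r in range(150,300,10):
    c=np.flatnonzero(m[r]); 
    if len(c): print(r,c.min(),c.max(),len(c))
rr=np.flatnonzero(m[:,256]);print(rr.min(),rr.max())
cv2.imwrite('pics/w11b.png',cv2.resize(im,(560,420)))
E
python3 tt.py .44 -.3400 .15 -.039
```

```text
[ 0.51469877 -0.00345738  0.13706396] [ 6.16606336e-02  3.13714300e+00 -8.01192973e-04] [ 0.10191888 -0.26979992 -2.33709257] 0.21191610287795182
160 236 276 41
170 235 277 43
180 235 277 43
190 235 276 42
200 235 276 42
210 236 275 40
220 236 275 40
230 236 276 41
240 236 275 40
250 237 275 39
260 237 274 38
270 238 274 37
280 237 275 39
290 237 274 38
153 318
[0.1023, -0.5654, -0.0217, -0.0001, 0.0012, -0.0001] [-0.05  0.07  2.07 -0.    1.   -1.59]
```

The tool is gripped straight in the jaws. I'll raise it well over the boards and carry it to the holder's near side.

Request:
play_rows:
  commands:
    - [[0, 0, -0.08, 0, 0, 0, 1], [0.05, -0.1, -0.105, 0, 0.001, 0, 1], [0.18, -0.565, -0.105, 0, 0.001, 0, 1], [0.18, -0.565, -0.105, 0, 0.001, 0, 1], [0.18, -0.565, -0.105, 0, 0.001, 0, 1], [0.18, -0.565, -0.105, 0, 0.001, 0, 1], [0.18, -0.565, -0.105, 0, 0.001, 0, 1], [0.18, -0.565, -0.105, 0, 0.001, 0, 1]]

```text
time: 32.25
tool_pos: [0.3919, -0.3314, 0.1954]
tcp_rot: [-0.062, -3.133, -0.003]
wrist_force: [0.2, -1.5, -1.2]
width: 0.213
grip_force: 80.2
```

```bash
python3 tt.py .40 -.3405 .12 -.039
```

```text
[-0.015, -0.0149, 0.1255, 0.0006, -0.0024, -0.0002] [-0.75  0.01  2.01 -0.    1.13 -2.28]
```

Request:
play_rows:
  commands:
    - [[-0.015, -0.015, 0.06, 0, -0.002, 0, 1], [-0.015, -0.015, 0.12, 0, -0.002, 0, 1], [-0.015, -0.015, 0.18, 0, -0.002, 0, 1], [-0.015, -0.015, 0.22, 0, -0.002, 0, 1], [-0.015, -0.015, 0.235, 0, -0.002, 0, 1], [-0.015, -0.015, 0.235, 0, -0.002, 0, 1]]

```text
time: 32.85
tool_pos: [0.4, -0.3382, 0.0536]
tcp_rot: [-0.062, -3.138, -0.006]
wrist_force: [0.0, 0.0, -0.8]
width: 0.218
grip_force: 80.2
```

```bash
python3 - <<'E'
from h import *
im,p=snap('top','t3'); s=bot.read_state(); print(s['tool_pos'],s['tcp_rot'],s['wrist_force'])
cv2.imwrite('pics/t3b.png',cv2.resize(im[150:290,350:450],None,fx=4.2857,fy=4.2857,interpolation=cv2.INTER_CUBIC))
E
python3 tt.py .40 -.3405 .043 -.039
```

```text
[ 0.40135343 -0.33929414  0.05543196] [-6.15201009e-02 -3.14030120e+00 -1.80649333e-03] [ 0.41699988 -0.23510174 -1.18607755]
[0.0022, -0.0021, 0.0207, 0.0004, -0.0002, -0.0001] [-0.75  0.2   2.09  0.    0.85 -2.28]
```

View pics/t3b.png

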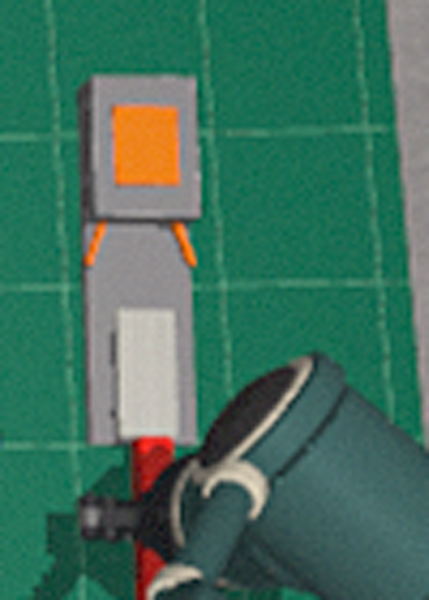

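The top view shows the blade at columns 119–176 with its tip at row 308. The slot funnel's cheeks run from (91,265)/(193,265) to (103,224)/(178,224). I'll compute the lateral offset.

```bash
python3 - <<'E'
from h import *
p=ld('t3');k=4.2857
P=lambda u,v,z: ray(p,(350+(u+.5)/k-.5,150+(v+.5)/k-.5),z)[:2].round(4)
zb=.0554-.0296+.004
print('tip',P(119,308,zb),P(175,309,zb),'rear',P(121,437,zb),P(177,437,zb))
print('cheek narrow',P(103,224,.021),P(178,224,.021),'wide',P(91,265,.021),P(193,265,.021))
print('block near',P(94,217,.041),P(200,217,.041),'far',P(93,75,.041),P(197,75,.041),'ledge near',P(90,444,.012),P(194,444,.012))
E
```

```text
tip [ 0.5328 -0.3263] [ 0.5316 -0.3611] rear [ 0.4526 -0.3228] [ 0.4521 -0.3572]
cheek narrow [ 0.5876 -0.3216] [ 0.5868 -0.3689] wide [ 0.5614 -0.3125] [ 0.5604 -0.3766]
block near [ 0.5889 -0.3115] [ 0.5878 -0.3773] far [ 0.68   -0.3161] [ 0.6788 -0.3814] ledge near [ 0.4494 -0.3075] [ 0.4486 -0.3723]
```

Request:
play_rows:
  commands:
    - [[0, 0.001, 0.01, 0, 0, -0.0015, 1], [0, 0.001, 0.019, 0, 0, -0.0015, 1], [0, 0.001, 0.019, 0, 0, -0.0015, 1], [-0.02, 0.001, 0.019, 0, 0, -0.0015, 1], [-0.04, 0.001, 0.019, 0, 0, -0.0015, 1], [-0.06, 0.001, 0.019, 0, 0, -0.0015, 1], [-0.08, 0.001, 0.019, 0, 0, -0.0015, 1], [-0.08, 0.001, 0.019, 0, 0, -0.0015, 1]]

```text
time: 33.7
tool_pos: [0.4525, -0.3418, 0.0454]
tcp_rot: [0.052, 3.138, -0.003]
wrist_force: [0.3, -0.4, -1.9]
width: 0.21
grip_force: 80.2
```

```bash
python3 tt.py .538 -.3428 .043 -.037; python3 - <<'E'
from h import *
s=bot.read_state();print(s['tool_pos'],R.from_rotvec(s['tcp_rot']).as_matrix().round(4).tolist())
E
```

```text
[-0.1425, 0.003, 0.0045, -0.0005, 0.001, 0.0012] [-0.69  0.28  2.01  0.    0.84 -2.23]
[ 0.45250856 -0.34175648  0.04543366] [[-0.9994, 0.0332, 0.003], [0.0332, 0.9994, -0.0017], [-0.003, -0.0016, -1.0]]
```

Request:
play_rows:
  commands:
    - [[0, 0.001, 0.004, 0, 0.001, 0.001, 1], [-0.015, 0.001, 0.004, 0, 0.001, 0.001, 1], [-0.03, 0.001, 0.004, 0, 0.001, 0.001, 1], [-0.045, 0.001, 0.004, 0, 0.001, 0.001, 1], [-0.06, 0.001, 0.004, 0, 0.001, 0.001, 1], [-0.075, 0.001, 0.004, 0, 0.001, 0.001, 1], [-0.09, 0.001, 0.004, 0, 0.001, 0.001, 1], [-0.1, 0.001, 0.004, 0, 0.001, 0.001, 1]]

```text
time: 34.5
tool_pos: [0.511, -0.3428, 0.0426]
tcp_rot: [-0.059, -3.139, 0.001]
wrist_force: [0.4, 0.3, -1.1]
width: 0.213
grip_force: 80.2
```

Request:
play_rows:
  commands:
    - [[-0.012, 0, 0, 0, 0, 0, 1], [-0.024, 0, 0, 0, 0, 0, 1], [-0.032, 0, 0, 0, 0, 0, 1], [-0.036, 0, 0, 0, 0, 0, 1], [-0.039, 0, 0, 0, 0, 0, 1], [-0.039, 0, 0, 0, 0, 0, 1]]

```text
time: 35.1
tool_pos: [0.5334, -0.3435, 0.0425]
tcp_rot: [-0.059, -3.139, 0.0]
wrist_force: [0.0, 0.4, -1.2]
width: 0.214
grip_force: 80.2
```

Request:
play_rows:
  commands:
    - [[-0.003, 0, 0.001, 0, 0, 0, 1], [-0.006, 0, 0.002, 0, 0, 0, 1], [-0.009, 0, 0.002, 0, 0, 0, 1], [-0.011, 0, 0.002, 0, 0, 0, 1], [-0.011, 0, 0.002, 0, 0, 0, 1]]

```text
time: 35.6
tool_pos: [0.5372, -0.3438, 0.0416]
tcp_rot: [-0.058, -3.133, -0.001]
wrist_force: [-11.0, 0.3, 7.7]
width: 0.217
grip_force: 81.5
```

Request:
play_rows:
  commands:
    - [[0, 0, -0.001, 0, 0, 0, 1], [-0.003, 0, -0.001, 0, 0, 0, 1], [-0.005, 0, -0.001, 0, 0, 0, 1], [-0.005, 0, -0.001, 0, 0, 0, 1]]

```text
time: 36.0
tool_pos: [0.5373, -0.3438, 0.0416]
tcp_rot: [-0.058, -3.128, -0.003]
wrist_force: [-18.5, -1.1, 10.4]
width: 0.213
grip_force: 81.9
```

Request:
play_rows:
  commands:
    - [[0.004, 0, -0.001, 0, 0, 0, 1], [0.004, 0, -0.001, 0, 0, 0, 0.2], [0.004, 0, -0.001, 0, 0, 0, 0.2], [0.004, 0, -0.001, 0, 0, 0, 0.2], [0.004, 0, -0.03, 0, 0, 0, 0.2], [0.004, 0, -0.1, 0, 0, 0, 0.2], [0.004, 0, -0.18, 0, 0, 0, 0.2], [0.1, 0, -0.26, 0, 0, 0, 0.2]]

```text
time: 36.8
tool_pos: [0.5074, -0.3439, 0.1882]
tcp_rot: [0.055, 3.134, -0.009]
wrist_force: [0.2, 0.3, 0.7]
width: 0.403
grip_force: 0.0
```

Request:
play_rows:
  commands:
    - [[0.15, 0, -0.1, 0, 0, 0, 0], [0.3, 0, -0.15, 0, 0, 0, 0], [0.3, 0, -0.15, 0, 0, 0, 0], [0.3, 0, -0.15, 0, 0, 0, 0], [0.3, 0, -0.15, 0, 0, 0, 0], [0.3, 0, -0.15, 0, 0, 0, 0]]

```text
time: 37.4
tool_pos: [0.3228, -0.3361, 0.2749]
tcp_rot: [0.062, 3.139, -0.006]
wrist_force: [0.3, -0.1, -1.4]
width: 0.501
grip_force: 0.0
```

```bash
python3 - <<'E'
from h import *
im,p=snap('top','t4'); im2,_=snap('scene','s4'); s=bot.read_state(); print(s['tool_pos'],s['wrist_force'],s['time'])
a=cv2.resize(im[150:290,90:410],(800,350),interpolation=cv2.INTER_CUBIC)
b=cv2.resize(im2[105:250,60:460],(690,250),interpolation=cv2.INTER_CUBIC); b=cv2.copyMakeBorder(b,0,0,0,110,0)
cv2.imwrite('pics/fin.png',np.vstack([a,b]))
E
```

```text
[ 0.32343381 -0.33557929  0.27281243] [-0.03950051 -1.20059148 -0.60932034] 37.5
```

View pics/fin.png

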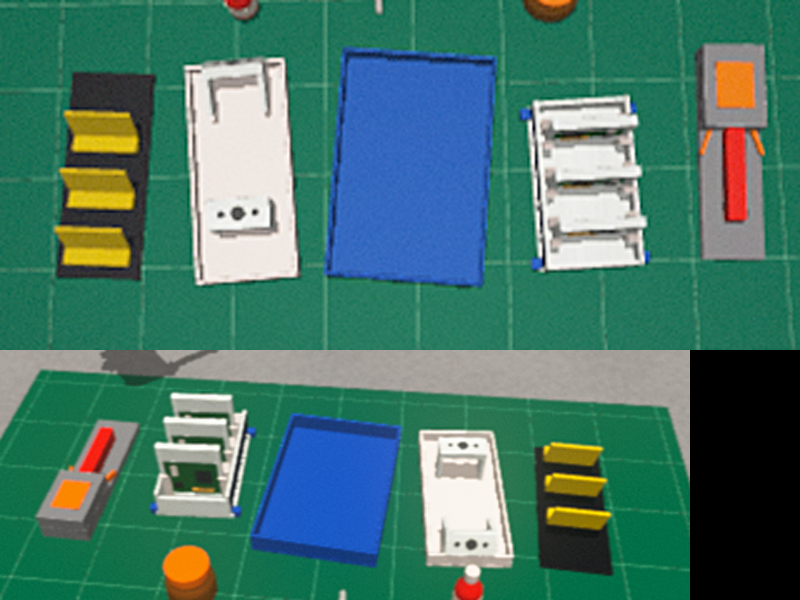

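All three boards stand in their slots, the tool is home against the block, and the bin is empty. The far bracket in the tray has tipped onto its side at fin.png (238,65–117), so I'll check that it lies inside the tray walls.

```bash
python3 - <<'E'
from h import *
p=ld('t4')
P=lambda u,v,z: ray(p,(90+(u+.5)/2.5-.5,150+(v+.5)/2.5-.5),z)[:2].round(4)
print('web far edge',P(205,68,.036),P(266,62,.036),'feet',P(213,118,.036),P(270,116,.036),P(213,118,.004))
print('tray far rim',P(186,67,.024),P(284,60,.024))
# holder check: handle front/rear, block near
print('handle',P(735,128,.036),P(736,220,.036),'block near',P(735,127,.041))
im=cv2.imread('pics/t4.png');cv2.imwrite('pics/brk.png',cv2.resize(im[168:205,158:215],(800,520),interpolation=cv2.INTER_CUBIC))
E
```

```text
web far edge [0.6635 0.2285] [0.669  0.1614] feet [0.6076 0.2188] [0.6088 0.1566] [0.6133 0.2246]
tray far rim [0.6676 0.2519] [0.6736 0.1431]
handle [ 0.5874 -0.345 ] [ 0.4886 -0.3399] block near [ 0.5877 -0.3438]
```

View pics/brk.png

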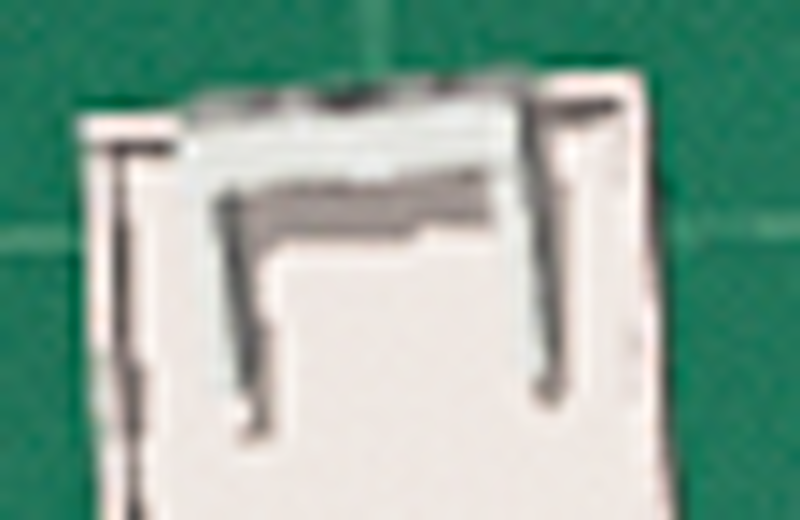

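The bracket's web seems to rest on the tray's far rim, overhanging it by about 2 mm, so I'll push it fully inside. First I'll check clearance to the glue bottle and bound the web edge by colour.

```bash
python3 - <<'E'
from h import *
p=ld('t4');im=cv2.imread('pics/t4.png')
Rm=cv2.Rodrigues(p['rvec'])[0];print('cam',(-Rm.T@p['tvec']).round(3))
k=1.5625
print('glue cap',ray(p,(288/k,226/k),.085).round(3),'base-near',ray(p,(292/k,247/k),.0).round(3))
hsv=cv2.cvtColor(im,cv2.COLOR_BGR2HSV)
c0=185
for c in (163,175,180,185,190,195,203):
    print(c,[int(v) for v in im[168:184,c].min(1)],[int(v) for v in hsv[168:184,c,1]])
ps=ld('s4');ims=cv2.imread('pics/s4.png')
# predicted scene pixels for web lower/upper edges: flat in tray vs on rim
for n,X in(('flat top edge',[.667,.195,.036]),('flat bottom',[.667,.195,.004]),('rim',[.672,.195,.024]),('onrim top',[.66,.195,.052])): print(n,proj(ps,[X]).round(1))
u=int(round(proj(ps,[[.667,.195,.03]])[0][0]))
for r in range(200,236): print(r,[int(ims[r,c].min()) for c in (u-22,u-8,u+8,u+24)],end='; ')
print(u, proj(ps,[[.672,.25,.024],[.676,.143,.024],[.672,.25,0],[.676,.143,0]]).round(1).tolist())
E
python3 tt.py .686 .195 .20 .07
```

```text
cam [ 0.382 -0.014  1.304]
glue cap [0.74  0.187 0.085] base-near [0.725 0.193 0.   ]
163 [32, 24, 32, 33, 25, 28, 19, 15, 107, 113, 70, 76, 69, 52, 34, 21] [185, 201, 186, 184, 200, 193, 211, 220, 64, 62, 109, 104, 114, 137, 169, 201]
175 [28, 38, 27, 37, 34, 15, 102, 128, 165, 221, 226, 222, 222, 183, 126, 134] [192, 174, 194, 175, 182, 220, 58, 11, 9, 7, 6, 6, 8, 14, 22, 21]
180 [35, 32, 36, 29, 27, 44, 96, 129, 199, 228, 224, 225, 193, 133, 146, 146] [178, 185, 177, 192, 197, 162, 51, 11, 9, 4, 4, 7, 11, 27, 21, 22]
185 [53, 49, 47, 47, 48, 92, 110, 146, 215, 227, 222, 233, 210, 138, 143, 143] [151, 159, 161, 161, 162, 77, 13, 7, 10, 3, 5, 3, 5, 26, 21, 27]
190 [30, 32, 26, 18, 27, 89, 127, 209, 236, 224, 227, 202, 139, 140, 146, 130] [191, 185, 197, 215, 195, 51, 19, 4, 2, 3, 4, 7, 23, 28, 21, 28]
195 [27, 32, 33, 14, 59, 123, 135, 98, 94, 91, 98, 122, 143, 151, 161, 195] [194, 186, 182, 224, 133, 34, 9, 10, 5, 8, 3, 6, 10, 7, 6, 10]
203 [39, 26, 34, 32, 32, 149, 197, 215, 232, 222, 216, 224, 226, 229, 224, 223] [172, 196, 181, 185, 181, 18, 26, 20, 14, 22, 28, 22, 18, 15, 20, 1
[... 464 characters left out ...]
8, 226, 228, 134]; 215 [237, 218, 226, 143]; 216 [237, 152, 194, 161]; 217 [239, 87, 122, 205]; 218 [240, 100, 104, 229]; 219 [240, 177, 157, 219]; 220 [240, 213, 211, 209]; 221 [235, 218, 218, 210]; 222 [228, 223, 220, 207]; 223 [247, 225, 210, 215]; 224 [192, 176, 176, 240]; 225 [153, 148, 155, 178]; 226 [157, 148, 154, 137]; 227 [156, 150, 156, 148]; 228 [159, 150, 159, 155]; 229 [153, 136, 160, 130]; 230 [94, 112, 152, 104]; 231 [28, 47, 77, 54]; 232 [26, 22, 10, 25]; 233 [27, 24, 15, 19]; 234 [25, 28, 23, 18]; 235 [23, 28, 21, 20]; 332 [[356.3, 225.0], [308.0, 222.7], [354.5, 231.5], [307.1, 229.2]]
[-0.5708, 0.9065, 0.12, -0.0003, -0.0003, -0.0342] [-0.86 -0.15  2.01 -0.    1.28 -2.39]
```

The scene view confirms it: the web's lower edge rests on the tray's far rim. I'll come down behind it with closed fingers, clear of the glue at x≥0.725, and push it inwards.

Request:
play_rows:
  commands:
    - [[-0.57, 0.9065, 0, 0, 0, -0.034, 1], [-0.57, 0.9065, 0, 0, 0, -0.034, 1], [-0.57, 0.9065, 0, 0, 0, -0.034, 1], [-0.57, 0.9065, 0, 0, 0, -0.034, 1], [-0.57, 0.9065, 0, 0, 0, -0.034, 1], [-0.57, 0.9065, 0, 0, 0, -0.034, 1], [-0.57, 0.9065, 0, 0, 0, -0.034, 1], [-0.57, 0.9065, 0, 0, 0, -0.034, 1]]

```text
time: 38.3
tool_pos: [0.5497, -0.0018, 0.2704]
tcp_rot: [0.112, -3.135, -0.0]
wrist_force: [0.0, -0.6, 0.7]
width: -0.002
grip_force: 0.0
```

```bash
python3 tt.py .692 .195 .15 .07
```

```text
[-0.2608, 0.3103, 0.1996, 0.0001, -0.0013, 0.0004] [-0.05  0.02  1.85 -0.    1.27 -1.69]
```

Request:
play_rows:
  commands:
    - [[-0.261, 0.31, 0, 0, -0.001, 0, 1], [-0.261, 0.31, 0.05, 0, -0.001, 0, 1], [-0.261, 0.31, 0.1, 0, -0.001, 0, 1], [-0.261, 0.31, 0.15, 0, -0.001, 0, 1], [-0.261, 0.31, 0.2, 0, -0.001, 0, 1], [-0.261, 0.31, 0.2, 0, -0.001, 0, 1], [-0.261, 0.31, 0.2, 0, -0.001, 0, 1]]

```text
time: 39.0
tool_pos: [0.6884, 0.1946, 0.142]
tcp_rot: [0.115, -3.128, 0.003]
wrist_force: [0.1, -0.7, -0.4]
width: 0.0
grip_force: 0.0
```

```bash
python3 tt.py .689 .195 .060 .07
```

```text
[-0.0027, 0.0007, 0.1366, -0.0004, -0.0037, 0.0011] [ 0.24  0.43  1.6   0.    1.12 -1.4 ]
```

Request:
play_rows:
  commands:
    - [[-0.005, 0, 0.03, 0, -0.003, 0, 1], [-0.005, 0, 0.06, 0, -0.003, 0, 1], [-0.005, 0, 0.09, 0, -0.003, 0, 1], [-0.005, 0, 0.12, 0, -0.003, 0, 1], [-0.005, 0, 0.137, 0, -0.003, 0, 1], [-0.005, 0, 0.137, 0, -0.003, 0, 1]]

```text
time: 39.6
tool_pos: [0.6927, 0.1906, 0.0665]
tcp_rot: [-0.108, 3.134, -0.001]
wrist_force: [0.5, -0.4, 0.2]
width: -0.001
grip_force: 0.0
```

Request:
play_rows:
  commands:
    - [[0.01, 0, 0.003, 0, 0, 0, 1], [0.02, 0, 0.003, 0, 0, 0, 1], [0.028, 0, 0.003, 0, 0, 0, 1], [0.036, 0, 0.003, 0, 0, 0, 1], [0.044, 0, 0.003, 0, 0, 0, 1], [0.052, 0, 0.003, 0, 0, 0, 1], [0.058, 0, 0.003, 0, 0, 0, 1], [0.058, 0, 0.003, 0, 0, 0, 1]]

```text
time: 40.4
tool_pos: [0.6591, 0.1889, 0.067]
tcp_rot: [-0.108, 3.13, 0.0]
wrist_force: [0.2, -0.2, 0.1]
width: 0.003
grip_force: 0.0
```

```bash
python3 - <<'E'
from h import *
im,p=snap('wrist','w12'); s=bot.read_state();print(s['tool_pos'],s['wrist_force'])
ims,ps=snap('scene','s5')
for c in(310,324,340,356): print(c,[int(v) for v in ims[196:234,c].min(1)])
E
```

```text
[0.65946316 0.18896309 0.06704117] [ 1.1213898   1.04908876 -0.70863683]
310 [198, 246, 251, 251, 248, 221, 174, 162, 168, 165, 165, 162, 162, 166, 165, 165, 164, 166, 164, 167, 167, 167, 165, 169, 167, 160, 154, 177, 165, 164, 165, 167, 172, 167, 103, 20, 15, 13]
324 [42, 37, 36, 40, 40, 43, 36, 57, 85, 80, 73, 68, 67, 66, 76, 82, 95, 107, 151, 182, 177, 173, 145, 103, 124, 167, 172, 174, 173, 167, 165, 165, 164, 149, 115, 48, 13, 19]
340 [42, 39, 40, 42, 37, 40, 38, 60, 123, 156, 161, 157, 156, 158, 156, 166, 178, 177, 175, 176, 171, 177, 173, 134, 103, 131, 169, 221, 247, 202, 170, 171, 172, 174, 165, 85, 3, 4]
356 [39, 34, 25, 20, 18, 13, 14, 9, 11, 8, 12, 9, 20, 36, 58, 100, 130, 135, 147, 157, 177, 223, 245, 236, 228, 226, 222, 229, 253, 195, 149, 159, 173, 143, 112, 60, 17, 9]
```

Request:
play_rows:
  commands:
    - [[0, 0, -0.06, 0, 0, 0, 1], [0, 0, -0.14, 0, 0, 0, 1], [0.1, -0.1, -0.22, 0, 0, 0, 1], [0.2, -0.2, -0.22, 0, 0, 0, 1], [0.3, -0.4, -0.22, 0, 0, 0, 1], [0.3, -0.5, -0.22, 0, 0, 0, 1], [0.3, -0.5, -0.22, 0, 0, 0, 1], [0.3, -0.5, -0.22, 0, 0, 0, 1]]

```text
time: 41.3
tool_pos: [0.5204, -0.0665, 0.1949]
tcp_rot: [-0.109, 3.128, -0.0]
wrist_force: [-0.2, -1.2, 0.3]
width: -0.001
grip_force: 0.0
```

```bash
python3 - <<'E'
from h import *
im,p=snap('top','t6'); ims,ps=snap('scene','s6'); print(bot.read_state()['tool_pos'])
for c in (168,173,177,181,186,191,195,200): print(c,' '.join('%3d'%v for v in im[168:206,c].min(1)))
print('rows->x at z.036',[(r,ray(p,(185,r),.036)[0].round(3)) for r in range(170,206,4)])
print('scene')
for c in(310,324,332,340,352): print(c,' '.join('%3d'%v for v in ims[196:234,c].min(1)))
E
```

```text
[ 0.51948752 -0.06983225  0.19488992]
168  29  32  34  36  31  26  31  28 210 222  96 193 243 232 235 237 238 239 240 239 238 240 239 241 240 228 189 191 196 191 188 226 236 224 227 214 181 180
173  18  32  31  33  44  26  17 165 201 137 116 201 240 236 235 231 229 236 237 235 239 237 236 237 236 236 235 235 238 242 234 185 193 234 234 230 230 231
177  33  37  31  30  35  32   0 212 228  87 194 240 234 235 243 218 111 109 198 246 242 240 240 240 240 240 242 242 228 190 194 194 192 187 216 235 229 228
181  33  37  21  46  27   2  59 220 223  92 195 243 239 235 244 224 104 112 201 239 231 230 230 228 231 229 229 229 228 229 228 229 230 229 230 230 230 231
186  34  29  40  26  26  12 179 202 106 193 232 226 238 237 246 227  99 118 203 239 232 228 229 231 229 229 229 232 231 228 230 229 229 231 230 229 227 231
191  32  37  29  21  20  33 213 221  91 199 234 232 236 239 239 182  97 121 204 236 232 231 230 229 229 231 230 228 231 231 230 229 231 229 230 230 228 231
195  40  36  30  26  20 126 188 151 109 203 240 229 221 225 222 223 238 240 239 236 236 236 236 238 236 235 235 234 242 235 18
[... 522 characters left out ...]
 240 241 241 243 243 243 238 231 249 200 157 160 161 163 159  97  30  29  27
324 241 241 241 241 241 241 241 241 241 241 241 241 240 240 242 246 247 248 247 211 174 169 150 103 121 158 200 247 211 163 161 162 165 166 123  52  30  31
332 241 241 241 241 241 240 241 241 241 241 241 241 241 242 241 243 246 247 248 246 200 152  94  54  53  74 155 231 221 180 156 157 161 196 243 245 244 245
340 240 241 242 241 241 241 241 242 239 229 183 166 168 166 182 230 248 248 249 247 198 169 172 138 102 129 163 209 241 193 159 162 162 162 155  82  15  22
352 214 220 230 230 220 206 195 193 192 184 161 147 134 126 126 124 121 131 145 150 170 213 225 226 226 230 223 228 248 196 158 165 163 161 142  81  23  22
```

The tray rim is now clear along its whole length, and the bracket lies flat inside with its web at x≈0.65. I'll hand the job in.

```bash
python3 -c "
from workcell import bot
print(bot.finish_job())"
```

```text
the job is handed in; nothing more can be done
None
```

I handed the job in at about 41 s: the three boards stand seated in the frame, the tool is fully home in its holder, and both brackets are in the tray, though one was found tipped over and lies flat on its side.

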